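# Strip the tilted vacuum filter of a placement machine

### The arm

A 6-joint arm with a two-finger parallel gripper is mounted at the origin on the work surface. World frame = base frame: x ahead of the robot, y to its left, z up, the work surface at z = 0. Lengths are in mm, angles in rad, forces in N, time in s.
With the tool pointing down it reaches from about 275 to 1000 mm from the base axis. Payload 8.4 kg.
Tool frame: the origin (TCP) lies at the very end of the fingers, on their centre line; the grasp point (between the pads) lies behind it (r.grip_point_offset is the x of the grasp point in the tool frame, in mm); x points along the fingers, z is the direction in which the jaws open and shut, and the axes are right-handed (so a half turn about x gives the same grasp; the last joint's range is limited). The gripper opens to 85 mm and grips with 20 to 120 N. Pads are 22 mm wide; open, the fingers measure 114 mm over their backs; the gripper's body (76 mm by 85 mm) begins 54 mm behind the grasp point. The pads swing forward as they close: fully open they stand 13 mm farther back than shut.
Start: joints at [1.229, 0.353, 1.633, -0, 1.155, -0.002], TCP at [208.31, 589.266, 231.281] pointing down, gripper open.
Joint ranges: [-2.63, 2.63], [-0.92, 2.1], [0.06, 2.66], [-1.3, 4.44], [0, 2.69], [-3.02, 3.02]. Speed limits (rad/s): [2.22, 2.22, 2.79, 3.14, 3.14, 3.14].

### API

Orientations are given as [roll, pitch, yaw] about the fixed x, y, z axes, in that order (R = Rz(yaw) Ry(pitch) Rx(roll)).
In Python, from rig import r, vision, order gives the robot as it stands. The module is installed in compiled form; this text tells all that it offers.
- The arm moves only by the tool step_arm, never from a script. Its argument "rows" is a list of rows, each a list of 7 numbers: the shift along the world's x, y, z in mm, then the turn, a rotation vector about the world's x, y, z in rad, then the finger opening in mm, from 0 to 85.4. A call has exactly 8 rows; each row is the pose to reach, as a shift and turn from the pose measured when the call began; what a row does not reach only later rows make up. A row lasts 1/8 s, in which the tool goes at most 62.5 mm and 10.7 degrees, less where a joint would pass 70% of its speed; a pose out of reach is approached as far as the arm can. A call with a gripper value outside its range is refused whole. The fingers move at their own pace and stop on an object; "force" is the grip in N (left out, the last holds). Time passes only in rows, so rows that repeat a pose let the fingers close, or fill a call up. It gives the time, the measured TCP pose, the force and the opening at its end, in the units of the state.
- r.sense(): the state, without advancing time (a new reading comes with each control period).
- vision.grab_frame(name): name is "side" or "top"; returns (picture, depth): 420x560x3 uint8, red, green, blue; 420x560 float32, mm along the optical axis (not along the pixel's ray), 0 where there is no reading.
- vision.camera_info(name): a dict with "K" (3x3 intrinsics, pixels), "origin" and "attitude" of the camera in the world. Camera axes: x right, y down, z forward; pixel columns grow to the right and rows downward; lengths in mm; the calibration is good to about 2 mm. A picture is of the moment at which its call begins. camera_info takes no time and is no camera call.
- order.sign_off(): hands the job in, once; it reports no verdict.
The state is a dict: "clock": time; "qpos": joint angles; "qvel": joint speeds; "joint_efforts": joint torques, N m; "eef_pos": TCP position; "tcp_rot": TCP orientation; "contact_force": force on the tool from outside, world axes, zero at the start; "wrist_torque": the same for the moment, N m; "opening": opening from 0.0 (shut) to 1.0 (fully open).
Only numpy, scipy, OpenCV 4.12 (cv2) and the standard library are available. Lean on these libraries where they do the work, as an engineer would, in place of code of your own. Each camera call takes 0.05 s, during which the arm holds its last target.

### The job

Take the leaning filter apart in order: swing the clamp fully clear of the cover, lift off the hat-shaped cover and set it down right way up in the square tray, and only then draw the filter cartridge out of the bowl and stand it upright in the round dish. Set both parts down rather than dropping them, and leave the jar, the screwdriver and the metal block where they are.

Things in the scene. Friction and masses are not known exactly. Their poses are not given: they have to be found in the camera images.
- station: Fixed filter station; origin on the table, x away from the robot at yaw 0, z up. Its aluminium bowl (outside diameter 84, inside 76, 70 long, floor 6), held by red cheeks, leans so that its mouth faces the robot and up: bowl axis 35 degrees from vertical, direction (-0.574, 0, 0.819) in the station's frame.
- bowl_mouth (a point): Centre of the bowl's rim plane, on the bowl's axis: station frame (-10, 0, 112) mm. Its axes are the station's (not tilted).
- cross_bar (a point): Centre of the black cross-bar that overhangs the bowl: 26 x 150 (along station y) x 26 high, underside 254 above the table, carried by a boom and a mast beyond the bowl (station x 125 to 155, y 49 to 75). A gripper coming straight down onto the cover or cartridge hits it; one leaning along the bowl's axis, from the robot's side, passes.
- clamp (a joint): Swing clamp: flat steel bar on a pivot parallel to the bowl's axis, 62 from it on the robot's side. One end overlies the cover's flange by 20 (3 above it); the tail points to the robot. 0 = closed (starts at 0 to 0.3 rad); grows to the stop at 1.6 as the tail swings to station -y (right, seen from the robot). Past 1.2 rad it is clear of the cover. Stays where left; about 1 N at the pin.
- clamp_pin (a point): On the upright pin of the clamp's tail (steel, diameter 10, parallel to the bowl's axis), 42 from the pivot: 14 below the pin's top end, 19 above the bar's upper face. The point's z axis is the pivot direction, its x axis points from the pin to the pivot.
- cover_mid (a point): Centre (half-way up) of the hat-shaped steel cover, 54 high, 180 g; z along its axis, out of the bowl. Along z from this point: -27 to -19 spigot ring, diameter 72, inside the bowl's mouth with 2 play; -19 to -13 flange, diameter 92; -13 to +27 plain round crown, diameter 40, to grip. Hollow, over the cartridge's stem. Right way up on a flat floor this point is 27 above it.
- cartridge_mid (a point): Centre (half-way up) of the filter cartridge, 94 high, about 150 g (varies); z along it towards the stem. Along z from this point: -47 to +5 white ribbed body, diameter 70; +5 to +47 dark round stem, diameter 18, to grip. In the bowl it has 3 play all round, its shoulder 12 below the rim, its stem 30 out of it. Upright on a flat floor this point is 47 above it.
- tray: Fixed square aluminium tray, 156 x 156 outside, 24 high, walls 3, floor 3 thick; origin at the centre of its underside, x and y along its sides. The cover goes here.
- dish: Fixed round aluminium dish, outer diameter 124 at the foot and 132 at the rim, 24 high, wall 3, floor 4 thick; origin at the centre of its underside. The cartridge goes here.
- jar: Bystander: grey plastic jar with black cap, diameter 54, 75 high; origin under its centre.
- driver: Bystander: screwdriver lying on the table, about 200 long; origin under its middle, x along it.
- carriage: Bystander: small steel guide block, 50 x 45 x 25; origin under its centre.
Not all that is in view belongs to the job. What is shaped like the part that bears cover_mid but yellow is not meant. Leave any brown look-alike of the dish alone.

How it is judged (in metres and radians):
On the way, in this order (a step that is already met when the one before it is completed fails the run):
1. the clamp is swung clear (more than 1.2 rad) with the cover still on the bowl (value of joint clamp above 1.2 rad and distance of cover_mid from where it was at the start of the episode below 0.02 m), for 0.2 s.
2. the cover is set down right way up in the tray and let go, the cartridge still in the bowl (angle between cover_mid's own z axis and vertical below 0.14 rad and x of cover_mid in the frame of tray between -0.032 and 0.032 m and y of cover_mid in the frame of tray between -0.032 and 0.032 m and z of cover_mid in the frame of tray between 0.025 and 0.037 m and contact force between the fingers and cover below 0.1 N and linear speed of cover below 0.03 m/s and distance of cartridge_mid from where it was at the start of the episode below 0.015 m), for 0.2 s.
At the end, for the whole second after the job is handed in: The clamp is still swung clear (over 1.1 rad), the cover lies flat and right way up (within 8 degrees) on the tray's floor inside its walls, the cartridge stands upright (within 8 degrees) on the dish's floor inside its wall, and both are let go and at rest (value of joint clamp above 1.1 rad and angle between each of cover_mid, cartridge_mid's own z axis and vertical below 0.14 rad and x of cover_mid in the frame of tray between -0.032 and 0.032 m and y of cover_mid in the frame of tray between -0.032 and 0.032 m and z of cover_mid in the frame of tray between 0.025 and 0.037 m and horizontal distance between cartridge_mid and dish below 0.03 m and z of cartridge_mid in the frame of dish between 0.045 and 0.056 m and linear speed of each of cover, cartridge below 0.03 m/s); the robot touches nothing.
It fails at once if the cover is dropped (faster than 0.5 m/s with no finger on it) (linear speed of cover above 0.5 m/s and contact force between the fingers and cover below 0.1 N).
It fails at once if the cartridge is dropped (faster than 0.5 m/s with no finger on it) (linear speed of cartridge above 0.5 m/s and contact force between the fingers and cartridge below 0.1 N).
It fails at once if the jar, screwdriver or block is moved by more than 30 mm (distance of any of jar, driver, carriage from where it was at the start of the episode above 0.03 m).
It also fails if it takes over 66 s, if anything falls off the work surface, if the arm or the gripper's body presses on something with over 40 N, if the wrist force passes 120 N, or if a joint passes its speed limit or range.

## Working session

There is one attempt and no reset: what is moved stays moved. The work goes in short steps, Python scripts to look and compute and a tool call to move; the robot and the scene stay as the last step left them, time stands still between calls to the robot, and variables do not carry over. Pictures are saved under pics/ and viewed, and the job is handed in when it is done.

Besides the shell and the picture viewer there is one more tool, called after ">>>" as name([rows], argument=value, ...), one row to a line, values as JSON. step_arm: Moves the arm, as the interface text tells. Its arguments: {"type":"object","properties":{"rows":{"type":"array"},"force":{"type":"number"}},"required":["rows"]}

```bash
mkdir -p pics
cat > h.py <<'E'
from rig import r, vision, order
import numpy as np, cv2
def grab(n,f):
    p,d=vision.grab_frame(n); cv2.imwrite('pics/%s.png'%f,p[:,:,::-1]); np.savez('pics/%s.npz'%f,p=p,d=d); return p,d
E
python3 - <<'E'
from h import *
for n in ('side','top'):
    grab(n,n+'0'); print(n,vision.camera_info(n))
print(r.sense(), r.grip_point_offset)
E
```

```text
side {'K': array([[379.75511258,   0.        , 281.57270853],
       [  0.        , 379.75511258, 208.84935284],
       [  0.        ,   0.        ,   1.        ]]), 'origin': array([ 173.93095159, -726.14145605,  688.86164543]), 'attitude': array([-2.1339702 ,  0.00967547, -0.42074586])}
top {'K': array([[410.11107756,   0.        , 290.18981814],
       [  0.        , 410.11107756, 206.21338162],
       [  0.        ,   0.        ,   1.        ]]), 'origin': array([3.36881189e+02, 2.47057148e-01, 1.01797599e+03]), 'attitude': array([-2.94453974,  0.00315691, -1.58710308])}
{'clock': 0.1, 'qpos': array([ 1.22862667e+00,  3.53575547e-01,  1.63404305e+00, -4.98707018e-06,
        1.15516763e+00, -2.37713942e-03]), 'qvel': array([ 0.00036125, -0.00296742, -0.00067096,  0.00075474, -0.00173877,
        0.00057165]), 'joint_efforts': array([ 1.68824954e-06, -6.06361270e+01, -3.42821860e+01, -1.47208075e-04,
        3.95136929e-03, -2.20460441e-05]), 'eef_pos': array([208.15888885, 588.88650703, 230.64597987]), 'tcp_rot': array([-3.14014929,  1.56960274, -1.90914346]), 'contact_force': array([ 0.08261268, -0.33366595,  0.45131319]), 'wrist_torque': array([ 0.0231577 , -0.06057255, -0.00291529]), 'opening': 0.9956546432081161} -18.700000000000003
```

View pics/side0.png

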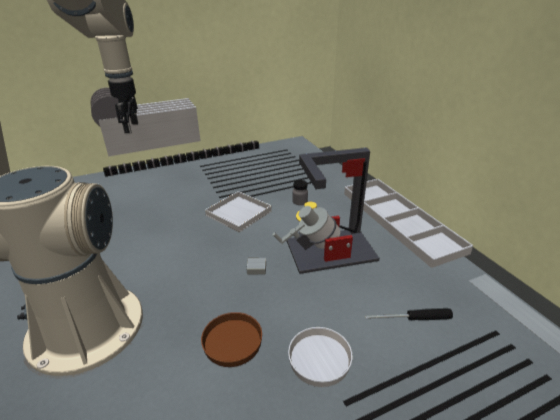

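View pics/top0.png

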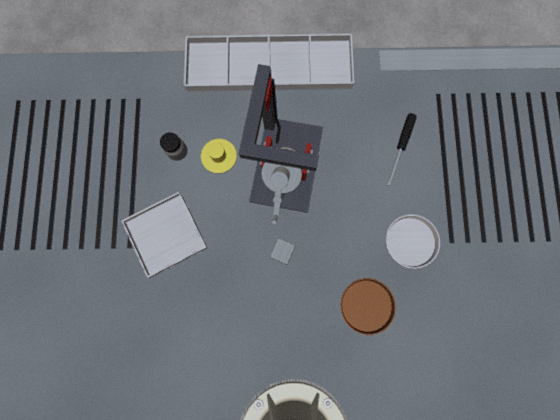

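```bash
cat >> h.py <<'E'
from scipy.spatial.transform import Rotation as Ro
def cloud(n,d):
    c=vision.camera_info(n);K=c['K'];v,u=np.mgrid[0:420,0:560]
    P=np.dstack([(u-K[0,2])/K[0,0]*d,(v-K[1,2])/K[1,1]*d,d])
    R=Ro.from_euler('xyz',c['attitude']).as_matrix()
    W=P@R.T+c['origin']; W[d==0]=np.nan; return W
def proj(n,X):
    c=vision.camera_info(n);R=Ro.from_euler('xyz',c['attitude']).as_matrix()
    p=(np.asarray(X)-c['origin'])@R; p=p@c['K'].T; return p[...,:2]/p[...,2:]
def ray(n,uv,z):
    c=vision.camera_info(n);R=Ro.from_euler('xyz',c['attitude']).as_matrix()
    d=R@np.linalg.inv(c['K'])@[uv[0],uv[1],1]; return c['origin']+d*(z-c['origin'][2])/d[2]
def load(f):
    a=np.load('pics/%s.npz'%f); return a['p'],a['d']
def crop(f,u0,u1,v0,v1,s,out):
    p,_=load(f); cv2.imwrite('pics/%s.png'%out,cv2.resize(p[v0:v1,u0:u1,::-1],None,fx=s,fy=s,interpolation=cv2.INTER_CUBIC))
E
python3 - <<'E'
from h import *
np.set_printoptions(precision=1,suppress=True)
pt,dt=load('top0');ps,ds=load('side0')
T=cloud('top',dt);S=cloud('side',ds)
for u,v in [(165,235),(412,240),(280,178),(290,160),(300,190),(275,218),(282,251),(100,300),(218,150),(258,120)]: print('top',u,v,T[v,u],pt[v,u])
for u,v in [(238,210),(320,355),(308,213),(318,228),(280,237),(257,266),(315,170),(340,155),(345,262)]: print('side',u,v,S[v,u],ps[v,u])
crop('top0',230,340,60,260,4,'c_top'); crop('side0',250,390,140,280,4,'c_side')
E
```

```text
top 165 235 [471.7 313.2   3.1] [176 177 187]
top 412 240 [ 449.  -300.6    2.8] [177 179 189]
top 280 178 [572.7  21.4 152.9] [138 141 151]
top 290 160 [572.1  -0.9 281.9] [76 77 84]
top 300 190 [578.2 -25.2  15.4] [65 67 76]
top 275 218 [495.7  35.6  87. ] [97 95 92]
top 282 251 [425.1  21.7  25.7] [133 139 147]
top 100 300 [316.2 463.4   3.3] [105 113 119]
top 218 150 [673.3 175.6  55.2] [198 193  96]
top 258 120 [652.7  58.9 282.4] [64 62 70]
side 238 210 [475.3 323.5   3.1] [196 199 206]
side 320 355 [ 449.7 -291.     3.8] [203 207 214]
side 308 213 [570.8   5.2 151.6] [134 139 137]
side 318 228 [587.1 -22.  116.5] [143 149 146]
side 280 237 [543.  126.6   1.3] [108 113 113]
side 257 266 [422.8   5.1  25. ] [142 149 152]
side 315 170 [578.9  -8.1 280.2] [71 72 80]
side 340 155 [685.2  50.8 274.9] [40 40 42]
side 345 262 [650.5 -67.4  13.8] [71 72 79]
```

Run:
```python
from h import *
crop('top0',235,335,130,230,6,'c_top2')
```

```text
(no output)
```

View pics/c_side.png

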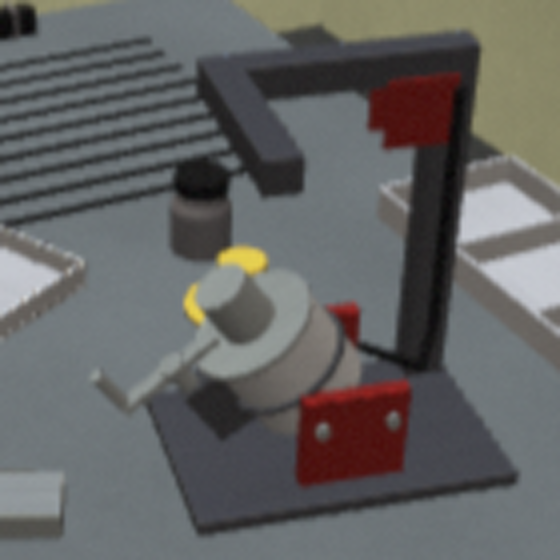

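View pics/c_top2.png

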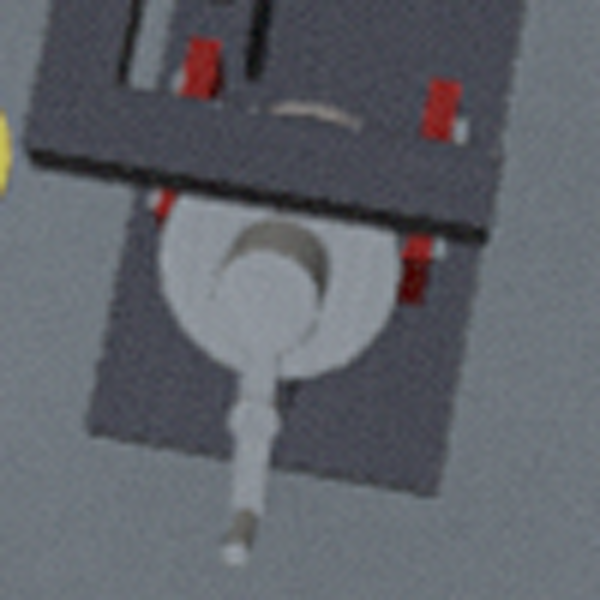

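Run:
```python
from h import *
np.set_printoptions(precision=1,suppress=True)
pt,dt=load('top0');ps,ds=load('side0')
T=cloud('top',dt);S=cloud('side',ds)
# crossbar
for n,W in(('top',T),('side',S)):
    m=(abs(W[...,2]-281)<7)&(abs(W[...,0]-600)<150)&(abs(W[...,1])<150)
    X=W[m]
    # front bar: fit
    rc=cv2.minAreaRect(X[:,:2].astype(np.float32)); print(n,'barL',len(X),X[:,2].mean(),rc)
    # front edge of bar: per y bin min x
    ys=np.arange(-60,70,5);f=[(y,X[abs(X[:,1]-y)<3,0].min()) for y in ys if (abs(X[:,1]-y)<3).any()]
    f=np.array(f);k=np.polyfit(f[:,0],f[:,1],1);print('front edge x=%.4f*y+%.1f'%tuple(k),'res',(f[:,1]-np.polyval(k,f[:,0])).std(), X[:,1].min(),X[:,1].max())
    yel=0
# baseplate top
hsvt=cv2.cvtColor(pt,cv2.COLOR_RGB2HSV)
m=(abs(T[...,2]-13)<5)&(pt.sum(2)<260)&(abs(T[...,0]-600)<150)&(abs(T[...,1])<150)
m=cv2.morphologyEx(m.astype(np.uint8),cv2.MORPH_OPEN,np.ones((3,3)))
print('base z',np.median(T[m>0][:,2]))
rc=cv2.minAreaRect(T[m>0][:,:2].astype(np.float32));print('base rect',rc)
m2=(abs(S[...,2]-13)<5)&(ps.sum(2)<260)&(abs(S[...,0]-600)<150)&(abs(S[...,1])<150)
m2=cv2.morphologyEx(m2.astype(np.uint8),cv2.MORPH_OPEN,np.ones((3,3)))
print('side base',cv2.minAreaRect(S[m2>0][:,:2].astype(np.float32)))
# table z
for W in (T,S): print('table',np.nanmedian(W[(abs(W[...,0]-400)<40)&(abs(W[...,1]-150)<40)][:,2]))
# dish,tray from both clouds : rim points
for n,W in(('top',T),('side',S)):
    for nm,c,rad in(('tray',(471,313),125),('dish',(449,-296),85)):
        m=(np.hypot(W[...,0]-c[0],W[...,1]-c[1])<rad)&(W[...,2]>14)&(W[...,2]<32)
        X=W[m][:,:2].astype(np.float32)
        if nm=='tray': print(n,nm,len(X),cv2.minAreaRect(X))
        else:
            print(n,nm,len(X),cv2.minEnclosingCircle(X))
```

```text
top barL 2077 280.74751379228707 ((655.1720581054688, 6.529457092285156), (149.76670837402344, 172.6565399169922), 78.74861145019531)
front edge x=0.1664*y+567.2 res 3.5594517512187127 -53.73108367966004 95.0396720050686
side barL 647 279.28285635168976 ((654.9161987304688, 4.9046173095703125), (152.0467987060547, 172.18844604492188), 78.41210174560547)
front edge x=0.1926*y+567.2 res 1.3015057437720983 -55.78314819786942 95.17339499900606
base z 12.990083703437904
base rect ((649.073974609375, 8.515121459960938), (148.43435668945312, 228.99752807617188), 78.61408996582031)
side base ((647.7626953125, 4.292236328125), (148.96478271484375, 228.27816772460938), 78.40503692626953)
table 0.7172044954086232
table 0.2593331427166845
top tray 527 ((471.8011169433594, 310.699951171875), (156.3638916015625, 157.22230529785156), 26.74736976623535)
top dish 360 ((444.6261901855469, -295.66937255859375), 66.12428283691406)
side tray 409 ((471.9632568359375, 309.97216796875), (159.83460998535156, 159.48391723632812), 27.15586280822754)
side dish 600 ((444.4039611816406, -296.8245544433594), 66.55703735351562)
```

Run:
```python
from h import *
np.set_printoptions(precision=2,suppress=True)
pt,dt=load('top0');ps,ds=load('side0')
T=cloud('top',dt);S=cloud('side',ds)
yaw=np.radians(-11.5); Rz=Ro.from_euler('z',yaw).as_matrix(); a=Rz@[-.5736,0,.8192]
ex=Rz@[.8192,0,.5736]; ey=Rz@[0,1,0]
for n,W,p in(('top',T,pt),('side',S,ps)):
    c=np.array([572,14,150.]); 
    q=(W-c)@a; 
    near=(np.linalg.norm(W-c,axis=2)<32)
    h=np.histogram(q[near],bins=np.arange(-30,15,2)); print(n,list(zip(h[1],h[0])))
    m=near&(abs(q-np.median(q[near&(q>-6)]))<4)
    X=W[m]; # plane normal
    N=np.linalg.svd(X-X.mean(0))[2][2]; N*=np.sign(N[2])
    uv=np.c_[X@ex,X@ey]
    (cx,cy),rad=cv2.minEnclosingCircle(uv.astype(np.float32))
    print(n,m.sum(),'normal',N,'yaw from n',np.degrees(np.arctan2(-N[1],-N[0])),'tilt',np.degrees(np.arccos(N[2])),'q',np.median(X@a))
    print(' centre',ex*cx+ey*cy+a*np.median(X@a),rad,'mean',X.mean(0))
    # flange
    c2=c-a*40
    q=(W-c2)@a; rr=np.linalg.norm((W-c2)-q[...,None]*a,axis=2)
    m=(abs(q)<4)&(rr<55)&(rr>22)
    X=W[m];uv=np.c_[X@ex,X@ey];(cx,cy),rad=cv2.minEnclosingCircle(uv.astype(np.float32))
    print(' flange',m.sum(),np.median(q[m]),'centre',ex*cx+ey*cy+a*np.median(X@a),rad)
    # bowl station: cheeks red
# red cheeks
for n,W,p in(('top',T,pt),('side',S,ps)):
    m=(p[...,0]>100)&(p[...,1]<50)&(W[...,2]<120)&(W[...,2]>5)&(abs(W[...,1])<120)&(abs(W[...,0]-600)<150)
    X=W[m]@Rz; print(n,'cheeks st-aligned',X.min(0),X.max(0))
    m=(abs(W[...,2]-281)<5)&(abs(W[...,0]-600)<150)&(abs(W[...,1])<150); X=W[m]@Rz
    X1=X[X[:,0]<X[:,0].min()+24]; print('bar',X1.min(0),X1.max(0))
    m=(abs(W[...,2]-13)<4)&(p.sum(2)<260)&(abs(W[...,0]-600)<150)&(abs(W[...,1])<150); X=W[m]@Rz
    print('base',np.percentile(X,[.5,99.5],axis=0))
```

```text
top [(np.int64(-30), np.int64(3)), (np.int64(-28), np.int64(4)), (np.int64(-26), np.int64(3)), (np.int64(-24), np.int64(5)), (np.int64(-22), np.int64(4)), (np.int64(-20), np.int64(6)), (np.int64(-18), np.int64(5)), (np.int64(-16), np.int64(2)), (np.int64(-14), np.int64(7)), (np.int64(-12), np.int64(2)), (np.int64(-10), np.int64(5)), (np.int64(-8), np.int64(7)), (np.int64(-6), np.int64(6)), (np.int64(-4), np.int64(6)), (np.int64(-2), np.int64(13)), (np.int64(0), np.int64(50)), (np.int64(2), np.int64(124)), (np.int64(4), np.int64(54)), (np.int64(6), np.int64(3)), (np.int64(8), np.int64(0)), (np.int64(10), np.int64(0)), (np.int64(12), np.int64(0))]
top 240 normal [-0.55  0.1   0.83] yaw from n -10.268458107585197 tilt 34.19247536558138 q -194.14776074410733
 centre [569.3   23.43 150.33] 19.642017364501953 mean [569.37  23.45 150.4 ]
 flange 360 2.5650813308988143 centre [591.06  19.23 116.62] 45.67538833618164
side [(np.int64(-30), np.int64(6)), (np.int64(-28), np.int64(5)), (np.int64(-26), np.int64(9)), (np.int64(-24), np.int64(10)), (np.int64(-22), np.int64(5)), (np.int64(-20), np.in
[... 391 characters left out ...]
, (np.int64(8), np.int64(0)), (np.int64(10), np.int64(0)), (np.int64(12), np.int64(0))]
side 117 normal [-0.56  0.09  0.82] yaw from n -8.938970257298964 tilt 34.68344945925281 q -194.88459495937903
 centre [568.61  22.43 149.09] 19.709768295288086 mean [568.32  20.49 148.9 ]
 flange 301 1.8818815374818045 centre [592.64  17.69 117.08] 47.00357437133789
top cheeks st-aligned [598.58  83.77  14.15] [698.04 191.8   86.68]
bar [554.58  61.79 276.16] [578.58 211.52 284.95]
base [[520.53  64.08   9.23]
 [745.73 210.96  16.82]]
side cheeks st-aligned [599.26  79.79  77.75] [671.61 182.74  84.77]
bar [554.59  59.47 276.02] [578.48 210.32 281.91]
base [[520.72  59.88   9.1 ]
 [745.38 205.38  15.69]]
```

```bash
cat >> h.py <<'E'
yaw=np.radians(-11.5); Rz=Ro.from_euler('z',yaw).as_matrix()
a=Rz@[-.5736,0,.8192]; ex=Rz@[.8192,0,.5736]; ey=Rz@[0,1.,0]
CT=np.array([569.0,22.9,149.7])   # crown top centre
MOUTH=CT-46*a; PIV=MOUTH-62*ex
def Rt(x,z):
    x=x/np.linalg.norm(x);z=z-x*(z@x);z/=np.linalg.norm(z);return np.c_[x,np.cross(z,x),z]
def state():
    s=r.sense(); return s,Ro.from_euler('xyz',s['tcp_rot']),s['eef_pos']
def togo(P,R,pr=True):
    s,Rc,p=state(); d=np.asarray(P)-p; rv=(Ro.from_matrix(R)*Rc.inv()).as_rotvec()
    print('shift',np.round(d,1),'turn',np.round(rv,3),'ang',round(np.degrees(np.linalg.norm(rv)),1)); return d,rv
E
python3 - <<'E'
from h import *
np.set_printoptions(precision=2,suppress=True)
s,Rc,p=state(); print('R',Rc.as_matrix()); print(a,ex,ey,'mouth',MOUTH)
for th in (0,.1,.2,.3):
    q=-ex*np.cos(th)-ey*np.sin(th)
    for h in (44,48): 
        P=PIV+42*q+h*a; print(th,h,P,proj('top',P),proj('side',P))
pt,dt=load('top0');ps,ds=load('side0')
T=cloud('top',dt);S=cloud('side',ds)
for n,W in(('top',T),('side',S)):
    X=W-PIV; u=-X@ex; v=-X@ey; w=X@a
    m=(np.hypot(u-38,v-8)<20)&(w>22)&(w<62)
    print(n,m.sum(),'u v w'); print(np.c_[u,v,w][0] if 0 else np.c_[u[m],v[m],w[m]][:40])
    m=(np.hypot(u,v)<60)&(w>8)&(w<22)&(abs(v)<30)&(u>-10); print('bar',np.median(w[m]),np.polyfit(u[m],v[m],1))
E
```

```text
R [[-0.   -0.94  0.33]
 [-0.    0.33  0.94]
 [-1.   -0.   -0.  ]]
[-0.56  0.11  0.82] [ 0.8  -0.16  0.57] [0.2  0.98 0.  ] mouth [594.86  17.64 112.02]
0 44 [486.64  39.66  88.41] [273.23 221.82] [273.55 233.63]
0 48 [484.39  40.11  91.68] [272.97 222.57] [272.69 232.76]
0.1 44 [485.97  35.51  88.53] [275.04 222.07] [273.93 234.49]
0.1 48 [483.72  35.97  91.8 ] [274.79 222.82] [273.06 233.61]
0.2 44 [485.65  31.34  88.89] [276.85 222.15] [274.43 235.25]
0.2 48 [483.4   31.8   92.16] [276.61 222.9 ] [273.56 234.37]
0.3 44 [485.67  27.19  89.48] [278.65 222.07] [275.05 235.9 ]
0.3 48 [483.42  27.65  92.76] [278.42 222.82] [274.18 235.03]
top 32 u v w
[[36.21 -1.76 25.02]
 [35.2   0.64 26.16]
 [34.44  2.99 26.77]
 [36.81 -1.09 29.04]
 [35.61  1.33 30.56]
 [35.39  3.59 30.06]
 [36.58 -0.29 34.72]
 [34.89  2.2  37.25]
 [36.91  4.09 32.15]
 [39.12  5.99 26.64]
 [36.44 -1.71 41.12]
 [35.23  0.69 42.65]
 [36.18  2.74 39.76]
 [36.31  4.92 38.56]
 [40.08  6.57 29.88]
 [36.9  -1.03 45.29]
 [35.87  1.33 46.43]
 [36.29  3.46 44.66]
 [35.93  5.71 44.46]
 [38.56 -0.55 46.99]
 [37.12  1.87 48.97]
 [
[... 330 characters left out ...]
  1.19 45.67]
 [36.64  4.82 46.32]
 [45.19  2.17 47.59]
 [43.34  1.72 45.33]
 [40.11  6.42 46.75]
 [38.3   5.85 44.41]
 [36.21  6.32 42.81]
 [45.04  2.64 43.33]
 [42.68  4.1  42.43]
 [39.56  8.38 43.58]
 [37.54  8.6  41.81]
 [38.11 -1.04 32.87]
 [44.27  5.42 40.72]
 [42.36  5.18 38.6 ]
 [39.37  8.98 39.41]
 [37.82  7.42 36.33]
 [37.51  1.13 29.78]
 [44.1   5.98 36.5 ]
 [41.72  7.48 35.65]
 [39.11  9.86 35.44]
 [37.87  7.14 31.49]
 [36.35  5.41 28.25]
 [44.2   5.56 31.55]
 [41.69  7.54 31.05]
 [40.29  5.41 27.51]
 [37.66  7.83 27.34]
 [36.45  4.9  23.2 ]
 [43.73  7.23 28.11]
 [41.9   6.67 25.74]
 [39.84  6.97 23.99]
 [37.63  7.83 22.66]
 [41.38  8.52 22.43]]
bar 14.608605991055192 [0.05 3.02]
```

```bash
cat >> h.py <<'E'
Rlean=Rt(-a,ey)
def cl(th,w,rad=42): return PIV+rad*(-ex*np.cos(th)-ey*np.sin(th))+w*a
E
python3 - <<'E'
from h import *
print('app',cl(.07,110),'grasp',cl(.07,20.3))
togo(cl(.07,110),Rlean)
E
```

```text
app [449.03702958  44.30896125 142.53339934] grasp [499.45603709  34.05109824  69.05115934]
shift [ 240.9 -544.6  -88.1] turn [-0.162 -0.589  0.135] ang 35.9
```

>>> step_arm([
  [25,-55,0,-0.02,-0.07,0.015,45],
  [50,-110,0,-0.04,-0.14,0.03,45],
  [75,-165,0,-0.06,-0.21,0.05,45],
  [100,-220,0,-0.08,-0.28,0.07,45],
  [125,-275,0,-0.1,-0.35,0.085,45],
  [150,-330,0,-0.12,-0.42,0.1,45],
  [175,-385,0,-0.14,-0.5,0.12,45],
  [200,-440,0,-0.162,-0.589,0.135,45],
], force=25)

```text
clock: 1.1
eef_pos: [408.5, 147.5, 230.9]
tcp_rot: [-1.571, 0.958, -0.199]
contact_force: [1.3, -0.7, -0.2]
opening: 0.532
```

Run:
```python
from h import *
togo(cl(.07,110),Rlean); s=r.sense();print(s['qpos'],s['opening'],s['clock'],s['contact_force'])
```

```text
shift [  40.5 -103.2  -88.4] turn [ 0.     0.002 -0.001] ang 0.2
[ 0.70892884 -0.12840775  2.35080055 -0.8059348   0.68020881 -0.08107584] 0.5320976103041767 1.1 [ 1.27892349 -0.70964689 -0.24194141]
```

>>> step_arm([
  [8,-20,-15,0,0,0,35],
  [16,-41,-32,0,0,0,35],
  [24,-62,-50,0,0,0,35],
  [32,-83,-70,0,0,0,35],
  [40,-103,-88,0,0,0,35],
  [40.5,-103,-88.4,0,0.002,0,35],
  [40.5,-103,-88.4,0,0.002,0,35],
  [40.5,-103,-88.4,0,0.002,0,35],
])

```text
clock: 2.1
eef_pos: [449.5, 45.5, 146.2]
tcp_rot: [-1.573, 0.962, -0.199]
contact_force: [0.5, 0.3, 1.0]
opening: 0.406
```

Run:
```python
from h import *
togo(cl(.07,21),Rlean); s=r.sense();print(s['qpos'],s['opening'],s['clock'],s['contact_force'])
grab('side','side1')
crop('side1',200,360,140,290,4,'c1')
```

```text
shift [ 49.6 -11.4 -76.6] turn [ 0.001 -0.002 -0.004] ang 0.3
[ 0.31106663  0.04800658  2.46463768 -1.29572231  0.29442898  0.14089127] 0.4059640710574891 2.1 [0.47133619 0.30139778 0.99934128]
```

View pics/c1.png

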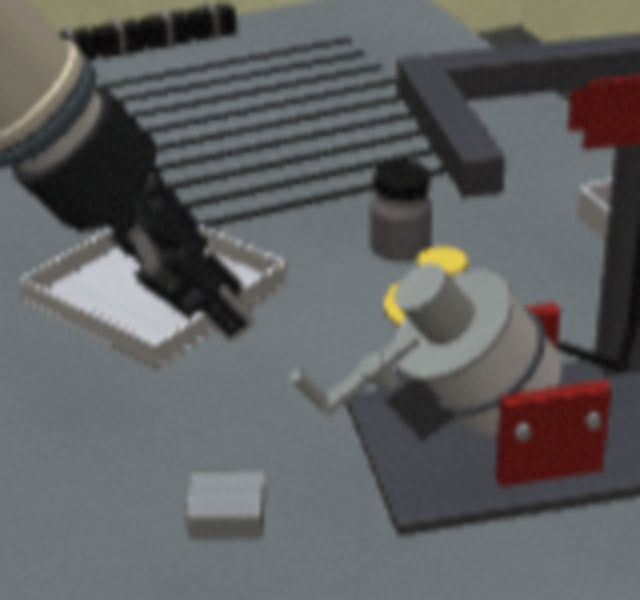

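```bash
cat > kin.py <<'E'
from h import *
D=[([1.22862667,.353575547,1.63404305],[208.16,588.89,230.65],[-3.14014929,1.56960274,-1.90914346]),
([.70892884,-.12840775,2.35080055],[408.5,147.5,230.9],[-1.571,.958,-.199]),
([.31106663,.04800658,2.46463768],[449.5,45.5,146.2],[-1.573,.962,-.199])]
def rows(q,x):
    s2,c2=np.sin(q[1]),np.cos(q[1]);s,c=np.sin(q[1]+q[2]),np.cos(q[1]+q[2])
    rad=np.array([1,s2,s,c,0,0]);zz=np.array([0,c2,c,-s,1,0])
    A=np.array([np.cos(q[0])*rad,np.sin(q[0])*rad,zz]);A[:,5]=x;return A
E
python3 - <<'E'
from kin import *
A=[];b=[]
for q,p,e in D:
    A.append(rows(q,Ro.from_euler('xyz',e).as_matrix()[:,0]));b.append(p)
s,Rc,p=state();A.append(rows(s['qpos'],Rc.as_matrix()[:,0]));b.append(p)
A=np.vstack(A);b=np.hstack(b)
x,res,rk,sv=np.linalg.lstsq(A,b,rcond=None);print('a1 L2 L4 e H L6',x.round(1),'res',(A@x-b).round(2),sv)
E
```

```text
a1 L2 L4 e H L6 [  2.6 566.6 491.4  57.  289.  338.8] res [ 1.41 -0.5   0.17 -0.29  0.27 -0.31  0.09 -0.32  0.06  0.17 -0.37  0.07] [3.85958341 2.87488173 0.7624362  0.40892803 0.26281793 0.14514328]
```

```bash
cat >> kin.py <<'E'
from scipy.optimize import least_squares
a1,L2,L4,E_,H,L6=2.6,566.6,491.4,57.,289.,338.8
def ik(p,R):
    x=R[:,0];w=np.asarray(p)-L6*x;q1=np.arctan2(w[1],w[0]);rr=np.hypot(w[0],w[1])
    f=lambda q:[a1+L2*np.sin(q[0])+L4*np.sin(q[0]+q[1])+E_*np.cos(q[0]+q[1])-rr,H+L2*np.cos(q[0])+L4*np.cos(q[0]+q[1])-E_*np.sin(q[0]+q[1])-w[2]]
    o=least_squares(f,[.2,2.0]);q2,q3=o.x;A=q2+q3
    u=np.array([np.cos(q1),np.sin(q1),0]);z=np.array([0,0,1.]);side=np.cross(z,u)
    F=np.sin(A)*u+np.cos(A)*z; Dn=np.cos(A)*u-np.sin(A)*z   # increasing angle
    q5=np.arccos(np.clip(x@F,-1,1));q4=np.arctan2(x@side,x@Dn)
    # q6: tool z vs side after q4,q5
    s4=side*np.cos(q4)-Dn*np.sin(q4)   # wrist pitch axis
    q6=np.arctan2(R[:,2]@np.cross(x,s4),R[:,2]@s4)
    return np.array([q1,q2,q3,q4,q5,q6]),np.hypot(*o.fun)
E
python3 - <<'E'
from kin import *
np.set_printoptions(precision=2,suppress=True)
for q,p,e in D: print(np.array(q),ik(p,Ro.from_euler('xyz',e).as_matrix()))
print(r.sense()['qpos'])
def Rtilt(deg,hd=-11.5):
    t=np.radians(deg);h=np.radians(hd);return Rt(np.array([np.sin(t)*np.cos(h),np.sin(t)*np.sin(h),-np.cos(t)]),np.array([-np.sin(h),np.cos(h),0]))
for t in (35,20,10,0):
  for th in (.07,.8,1.5):
    for w in (40,):   # grasp
      R=Rtilt(t);g=cl(th,w);print('clamp',t,th,ik(g+18.7*R[:,0],R)[0], ik(g+18.7*R[:,0]+a*60,R)[0])
for w in (35,60,100,150,200): print('cover grasp',w,ik(MOUTH+a*(w-18.7),Rlean)[0])
E
```

```text
[1.23 0.35 1.63] (array([ 1.23,  0.35,  1.63, -0.  ,  1.16,  1.57]), np.float64(0.0))
[ 0.71 -0.13  2.35] (array([ 0.71, -0.13,  2.35, -0.8 ,  0.68,  1.49]), np.float64(1.1368683772161603e-13))
[0.31 0.05 2.46] (array([ 0.31,  0.05,  2.46, -1.29,  0.3 ,  1.71]), np.float64(8.038873388460929e-14))
[ 0.31  0.05  2.46 -1.3   0.29  0.14]
clamp 35 0.07 [ 0.23  0.33  2.43 -2.21  0.3   2.59] [ 0.28  0.15  2.46 -1.66  0.27  2.07]
clamp 35 0.8 [ 0.14  0.31  2.43 -2.31  0.26  2.61] [ 0.18  0.12  2.46 -1.66  0.22  1.98]
clamp 35 1.5 [ 0.09  0.28  2.39 -2.2   0.2   2.44] [ 0.12  0.11  2.42 -1.4   0.18  1.66]
clamp 20 0.07 [ 0.15  0.3   2.27 -0.46  0.27  0.78] [ 0.18  0.14  2.31 -0.35  0.39  0.69]
clamp 20 0.8 [ 0.08  0.28  2.27 -0.36  0.27  0.61] [ 0.1   0.13  2.3  -0.27  0.39  0.54]
clamp 20 1.5 [ 0.03  0.27  2.22 -0.26  0.32  0.47] [ 0.06  0.12  2.25 -0.21  0.43  0.43]
clamp 10 0.07 [ 0.11  0.33  2.16 -0.11  0.49  0.41] [ 0.13  0.19  2.2  -0.1   0.59  0.42]
clamp 10 0.8 [ 0.04  0.31  2.16 -0.09  0.5   0.32] [ 0.06  0.18  2.19 -0.08  0.61  0.32]
clamp 10 1.5 [ 0.01  0.31  2.11 -0.07  0.55  0.26] [ 0.02  0.17  2.14 -0.06  0.66  0.27]
clamp 0 0.07 [0.07 0.38 2.05 0.   0.71 0.27] [0.09 0.25 2.09 0.   0.8  0.3 ]
clamp 0 0.8 [0.02 0.37 2.04 0.   0.73 0.22] [0.03 0.24 2.08 0.   0.82 0.23]
clamp 0 1.5 [-0.02  0.37  1.99  0.    0.78  0.18] [-0.    0.25  2.03  0.    0.87  0.2 ]
cover grasp 35 [ 0.15  0.28  2.24 -1.35  0.2   1.63]
cover grasp 60 [ 0.16  0.21  2.25 -1.14  0.22  1.43]
cover grasp 100 [ 0.18  0.12  2.27 -0.88  0.28  1.17]
cover grasp 150 [ 0.21 -0.01  2.28 -0.67  0.38  0.98]
cover grasp 200 [ 0.25 -0.13  2.27 -0.54  0.5   0.87]
```

```bash
cat >> kin.py <<'E'
def Rtilt(deg,hd=-11.5):
    t=np.radians(deg);h=np.radians(hd);return Rt(np.array([np.sin(t)*np.cos(h),np.sin(t)*np.sin(h),-np.cos(t)]),np.array([-np.sin(h),np.cos(h),0]))
E
python3 - <<'E'
from kin import *
np.set_printoptions(precision=2,suppress=True)
for t in (26,28,30,32,35):
    R=Rtilt(t)
    for w in (17,33,100,150): print(t,w,ik(MOUTH+a*w+18.7*R[:,0],R)[0])
print('other headings')
for hd in (-8,-5,0):
    for t in (32,35):
        R=Rtilt(t,hd)
        print(hd,t,[ik(MOUTH+a*w+18.7*R[:,0],R)[0] for w in (17,33)])
print('vert tray',ik([472,310,60],Rtilt(0,25)),ik([444,-296,100],Rtilt(0,-30)))
E
```

```text
26 17 [ 0.11  0.32  2.13 -0.48  0.29  0.74]
26 33 [ 0.11  0.28  2.14 -0.45  0.32  0.71]
26 100 [ 0.14  0.13  2.17 -0.35  0.44  0.63]
26 150 [ 0.17  0.02  2.18 -0.31  0.54  0.6 ]
28 17 [ 0.11  0.31  2.15 -0.62  0.25  0.88]
28 33 [ 0.12  0.28  2.16 -0.57  0.28  0.84]
28 100 [ 0.15  0.12  2.19 -0.43  0.4   0.71]
28 150 [ 0.18  0.01  2.2  -0.37  0.5   0.66]
30 17 [ 0.12  0.31  2.17 -0.81  0.22  1.08]
30 33 [ 0.13  0.28  2.18 -0.74  0.24  1.01]
30 100 [ 0.16  0.12  2.21 -0.52  0.36  0.81]
30 150 [ 0.19  0.    2.22 -0.43  0.47  0.73]
32 17 [ 0.13  0.32  2.19 -1.06  0.2   1.33]
32 33 [ 0.13  0.28  2.2  -0.95  0.22  1.23]
32 100 [ 0.17  0.12  2.23 -0.64  0.32  0.93]
32 150 [ 0.2  -0.    2.24 -0.51  0.43  0.82]
35 17 [ 0.14  0.32  2.23 -1.51  0.19  1.79]
35 33 [ 0.15  0.28  2.24 -1.36  0.2   1.65]
35 100 [ 0.18  0.12  2.27 -0.88  0.28  1.17]
35 150 [ 0.21 -0.01  2.28 -0.67  0.38  0.98]
other headings
-8 32 [array([ 0.1 ,  0.31,  2.2 , -0.99,  0.15,  1.19]), array([ 0.11,  0.27,  2.21, -0.87,  0.17,  1.07])]
-8 35 [array([ 0.11,  0.32,  2.23, -1.59,  0.14,  1.8 ]), array([ 0.12,  0.28,  2.24, -1.4 ,  0.15,  1.61])]
-5 32 [array([ 0.08,  0.31,  2.2 , -0.87,  0.12,  1.01]), array([ 0.09,  0.27,  2.21, -0.73,  0.14,  0.88])]
-5 35 [array([ 0.09,  0.31,  2.24, -1.69,  0.1 ,  1.84]), array([ 0.09,  0.27,  2.25, -1.41,  0.11,  1.56])]
0 32 [array([ 0.05,  0.31,  2.21, -0.35,  0.07,  0.39]), array([ 0.05,  0.27,  2.22, -0.28,  0.1 ,  0.33])]
0 35 [array([ 0.05,  0.31,  2.24, -2.21,  0.03,  2.25]), array([ 0.05,  0.27,  2.25, -1.32,  0.03,  1.36])]
vert tray (array([0.58, 0.48, 1.89, 0.  , 0.77, 0.14]), np.float64(1.2710574864626038e-13)) (array([-0.59,  0.38,  1.94,  0.  ,  0.82, -0.06]), np.float64(2.2737367544323206e-13))
```

```bash
cat >> kin.py <<'E'
R15=Rtilt(15)
def gp(th,w): return cl(th,w)+18.7*R15[:,0]
E
python3 - <<'E'
from kin import *
togo(gp(.07,100),R15);togo(gp(.07,40),R15)
E
```

```text
shift [ 10.   -3.4 -29.9] turn [ 0.07   0.34  -0.004] ang 19.9
shift [ 43.7 -10.2 -79.1] turn [ 0.07   0.34  -0.004] ang 19.9
```

>>> step_arm([
  [3,-1,-5,0.02,0.1,0,35],
  [6,-2,-15,0.04,0.2,0,35],
  [8,-3,-25,0.07,0.34,-0.004,35],
  [10,-3.4,-30,0.07,0.34,-0.004,35],
  [18,-5,-42,0.07,0.34,-0.004,35],
  [27,-7,-55,0.07,0.34,-0.004,35],
  [36,-8.5,-68,0.07,0.34,-0.004,35],
  [40,-9.5,-74,0.07,0.34,-0.004,35],
])

```text
clock: 3.15
eef_pos: [489.7, 36.5, 72.0]
tcp_rot: [-1.571, 1.309, -0.2]
contact_force: [0.0, 0.6, 0.4]
opening: 0.408
```

Run:
```python
from kin import *
togo(gp(.07,40),R15); s=r.sense();print(s['qpos'],s['opening'],s['clock'],s['contact_force'])
grab('side','side2');grab('top','top2')
crop('side2',230,350,170,280,5,'c2')
```

```text
shift [ 3.5 -1.2 -4.9] turn [ 0.    -0.    -0.001] ang 0.1
[ 0.12993778  0.29314458  2.22246997 -0.22413616  0.38651838 -1.04387127] 0.40797645779921243 3.15 [0.0261489  0.60156521 0.40215378]
```

View pics/c2.png

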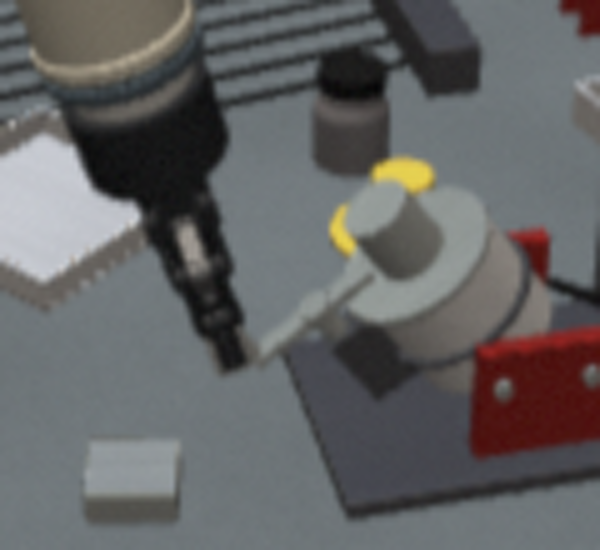

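>>> step_arm([
  [3,-1,-4,0,0,0,35],
  [3.5,-1.2,-5,0,0,0,20],
  [3.5,-1.2,-5,0,0,0,10],
  [3.5,-1.2,-5,0,0,0,5],
  [3.5,-1.2,-5,0,0,0,5],
  [3.5,-1.2,-5,0,0,0,5],
  [3.5,-1.2,-5,0,0,0,5],
  [3.5,-1.2,-5,0,0,0,5],
], force=20)

```text
clock: 4.25
eef_pos: [492.9, 35.2, 67.1]
tcp_rot: [-1.571, 1.309, -0.2]
contact_force: [-1.1, 1.8, 3.1]
opening: 0.104
```

Run:
```python
from kin import *
s,Rc,p=state();print(s['opening']*85.4,s['contact_force'],s['wrist_torque'])
g=p-18.7*Rc.as_matrix()[:,0]-PIV; print('u v w',-g@ex,-g@ey,g@a)
for th in np.linspace(.2,1.55,10): print(round(th,2),np.round(gp(th,40)-p,1))
```

```text
8.88116547593968 [-1.09650652  1.84140156  3.05736629] [0.18816478 0.20586248 0.06514974]
u v w 42.10593463453227 3.121366334221589 40.087887310709846
0.2 [-0.2 -5.3  0.5]
0.35 [ -0.1 -11.5   1.5]
0.5 [  0.9 -17.5   2.9]
0.65 [  2.6 -23.3   4.9]
0.8 [  5.  -28.6   7.3]
0.95 [  8.  -33.3  10.1]
1.1 [ 11.7 -37.4  13.2]
1.25 [ 15.9 -40.7  16.5]
1.4 [ 20.5 -43.2  20. ]
1.55 [ 25.4 -44.8  23.6]
```

>>> step_arm([
  [-0.2,-5.3,0.5,0,0,0,5],
  [-0.1,-11.5,1.5,0,0,0,5],
  [0.9,-17.5,2.9,0,0,0,5],
  [2.6,-23.3,4.9,0,0,0,5],
  [5,-28.6,7.3,0,0,0,5],
  [8,-33.3,10.1,0,0,0,5],
  [11.7,-37.4,13.2,0,0,0,5],
  [15.9,-40.7,16.5,0,0,0,5],
])

```text
clock: 5.25
eef_pos: [509.0, -5.7, 83.8]
tcp_rot: [-1.571, 1.31, -0.2]
contact_force: [-2.1, 6.0, -0.9]
opening: 0.106
```

Run:
```python
from kin import *
s,Rc,p=state();print(s['opening']*85.4,s['contact_force'],s['wrist_torque'])
g=p-18.7*Rc.as_matrix()[:,0]-PIV; print('u v w',-g@ex,-g@ey,g@a,'th',np.arctan2(-g@ey,-g@ex))
for th in (1.3,1.4,1.5,1.55): print(round(th,2),np.round(gp(th,40)-p,1))
grab('side','side3');crop('side3',230,350,170,280,5,'c3')
```

```text
9.089147945297068 [-2.11808476  6.00830631 -0.89707061] [0.75706613 0.47241036 0.33388851]
u v w 12.92116955896415 40.01887715439383 40.0168661766148 th 1.258485928396198
1.3 [ 1.3 -0.7  1. ]
1.4 [ 4.4 -2.3  3.3]
1.5 [ 7.6 -3.5  5.7]
1.55 [ 9.3 -3.9  6.9]
```

View pics/c3.png

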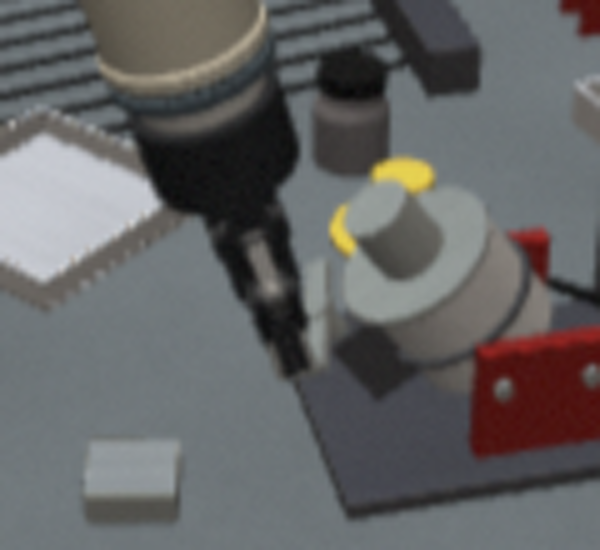

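>>> step_arm([
  [2.8,-1.5,2.1,0,0,0,5],
  [5,-2.6,4,0,0,0,5],
  [7.6,-3.5,5.7,0,0,0,5],
  [8.5,-3.7,6.3,0,0,0,5],
  [8.5,-3.7,6.3,0,0,0,5],
  [8.5,-3.7,6.3,0,0,0,30],
  [8.5,-3.7,6.3,0,0,0,35],
  [8.5,-3.7,6.3,0,0,0,35],
])

```text
clock: 6.3
eef_pos: [518.6, -9.8, 90.8]
tcp_rot: [-1.571, 1.308, -0.2]
contact_force: [-0.2, 0.2, -0.1]
opening: 0.41
```

>>> step_arm([
  [-2,0.5,3,0,0,0,35],
  [-8,1.5,12,0,0,0,35],
  [-18,4,26,0,0,0,35],
  [-30,6,43,0,0,0,35],
  [-42,9,61,0,0,0,35],
  [-54,11,79,0,0,0,60],
  [-60,12,88,0,0,0,60],
  [-60,12,88,0,0,0,60],
])

```text
clock: 7.3
eef_pos: [458.8, 2.3, 179.6]
tcp_rot: [-1.569, 1.306, -0.198]
contact_force: [-1.0, 0.6, 0.0]
opening: 0.704
```

Run:
```python
from kin import *
s,Rc,p=state();print(p,s['contact_force'],s['clock'],s['opening']*85.4)
ps,ds=grab('side','side4');pt,dt=grab('top','top4')
crop('side4',230,350,170,280,5,'c4')
S=cloud('side',ds);T=cloud('top',dt)
for n,W in(('top',T),('side',S)):
    X=W-PIV; u=-X@ex; v=-X@ey; w=X@a
    m=(np.hypot(u-5,v-42)<20)&(w>24)&(w<56)
    print(n,m.sum(),'pin u v',np.median(u[m]),np.median(v[m]), np.median(w[m]))
    q=(W-CT)@a; rr=np.linalg.norm(W-CT-q[...,None]*a,axis=2); m=(rr<21)&(abs(q)<4)
    Y=W[m];uv=np.c_[Y@ex,Y@ey];(cx,cy),rad=cv2.minEnclosingCircle(uv.astype(np.float32))
    print('crown',m.sum(),ex*cx+ey*cy+a*np.median(Y@a),rad)
R30=Rtilt(30)
for w in (100,33): togo(MOUTH+a*w+18.7*R30[:,0],R30)
```

```text
[458.77327552   2.271688   179.55652933] [-0.99587842  0.57589225  0.00598957] 7.3 60.1019995775565
top 32 pin u v -1.274675554885441 40.984676967327026 41.875559591080204
crown 241 [569.14928961  23.69729282 150.15650613] 20.037841796875
side 32 pin u v 1.000611193006005 44.89353169410152 38.67748814690417
crown 113 [569.35798134  22.93210354 149.55877267] 20.695493698120117
shift [89.1 25.  -0.9] turn [-0.052 -0.255 -0.001] ang 14.9
shift [126.7  17.4 -55.8] turn [-0.052 -0.255 -0.001] ang 14.9
```

View pics/c4.png

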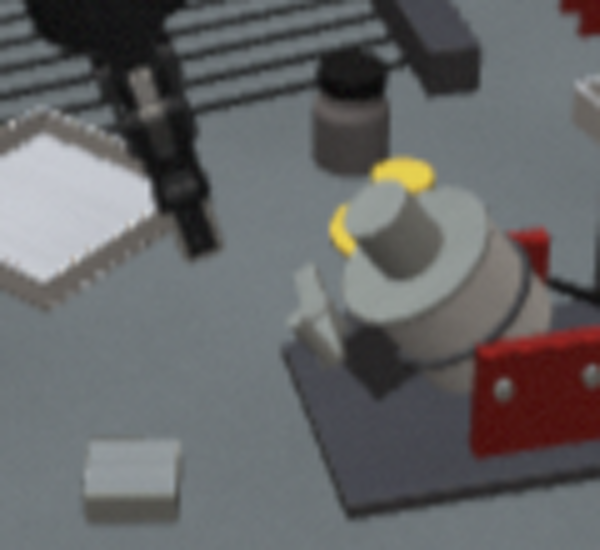

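>>> step_arm([
  [5,4,2,-0.025,-0.125,0,60],
  [15,10,2,-0.052,-0.255,0,60],
  [40,16,0,-0.052,-0.255,0,60],
  [65,22,0,-0.052,-0.255,0,60],
  [89,25,-1,-0.052,-0.255,0,60],
  [98,23,-15,-0.052,-0.255,0,60],
  [107,21.5,-28,-0.052,-0.255,0,60],
  [112,20.5,-34,-0.052,-0.255,0,60],
])

```text
clock: 8.4
eef_pos: [570.6, 22.5, 142.9]
tcp_rot: [-1.573, 1.05, -0.202]
contact_force: [-0.6, 0.2, 0.1]
opening: 0.704
```

Run:
```python
from kin import *
s,Rc,p=state();print(p,s['contact_force'],s['clock'],s['opening']*85.4,s['qpos'])
grab('side','side5');crop('side5',230,350,150,260,5,'c5')
grab('top','top5');crop('top5',235,335,110,230,5,'c5t')
R30=Rtilt(30)
for w in (32,): togo(MOUTH+a*w+18.7*R30[:,0]+[.2,.4,.1],R30)
```

```text
[570.61259743  22.52967262 142.91038029] [-0.57505319  0.2316236   0.0870788 ] 8.4 60.15590143697177 [ 0.13594893  0.218286    2.19725367 -0.63324216  0.28241053 -0.66297969]
shift [ 15.6  -2.7 -21.3] turn [ 0.    -0.002 -0.001] ang 0.1
```

View pics/c5.png

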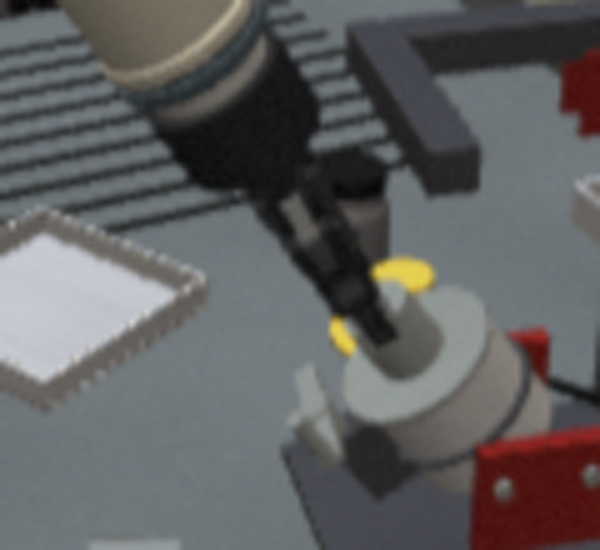

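View pics/c5t.png

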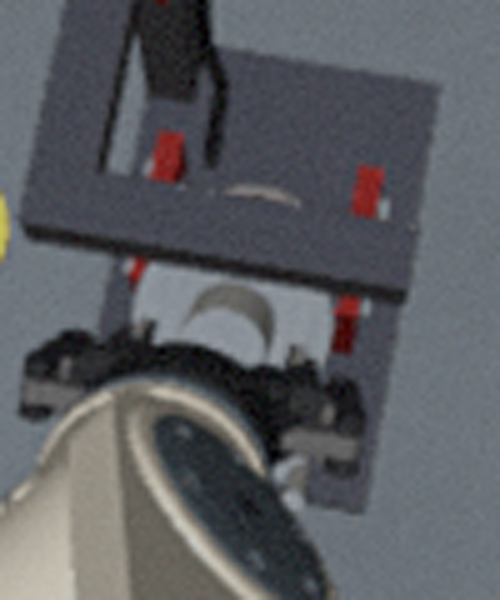

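>>> step_arm([
  [4,-0.7,-6,0,0,0,60],
  [8,-1.4,-11,0,0,0,60],
  [12,-2,-16,0,0,0,60],
  [15.5,-2.7,-21.3,0,0,0,60],
  [15.5,-2.7,-21.3,0,0,0,60],
  [15.5,-2.7,-21.3,0,0,0,48],
  [15.5,-2.7,-21.3,0,0,0,42],
  [15.5,-2.7,-21.3,0,0,0,35],
], force=40)

```text
clock: 9.5
eef_pos: [585.9, 19.7, 122.5]
tcp_rot: [-1.573, 1.049, -0.202]
contact_force: [-3.5, 0.9, 4.6]
opening: 0.463
```

>>> step_arm([
  [0,0,0,0,0,0,30],
  [0,0,0,0,0,0,30],
  [0,0,0,0,0,0,30],
  [0,0,0,0,0,0,30],
  [-0.6,0.1,0.8,0,0,0,30],
  [-1.7,0.3,2.5,0,0,0,30],
  [-3.4,0.7,4.9,0,0,0,30],
  [-5.6,1.1,8.2,0,0,0,30],
])

```text
clock: 10.5
eef_pos: [580.1, 20.8, 130.8]
tcp_rot: [-1.573, 1.049, -0.202]
contact_force: [-0.2, -1.1, -1.2]
opening: 0.46
```

Run:
```python
from kin import *
s,Rc,p=state();print(p,s['contact_force'],s['wrist_torque'],s['clock'],s['opening']*85.4,s['qpos'])
grab('side','side6');crop('side6',230,350,150,260,5,'c6')
```

```text
[580.05137993  20.84649005 130.75719482] [-0.15932851 -1.08368503 -1.22445156] [ 0.09328319  0.40223135 -0.00536324] 10.5 39.30970794588527 [ 0.12921765  0.25447745  2.18765432 -0.68666544  0.2586608  -0.61298949]
```

View pics/c6.png

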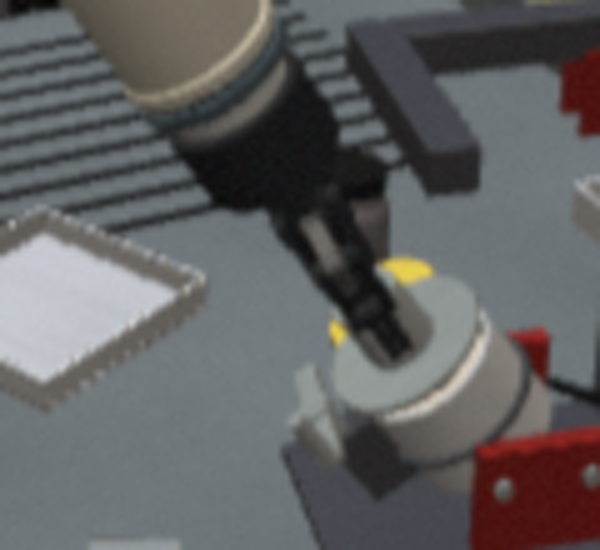

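```bash
cat >> kin.py <<'E'
R30=Rtilt(30)
_p=np.array([585.9,19.7,122.5])
CM=MOUTH+np.array([.2,.4,.1])+19*a
off=R30.T@(CM-_p)          # cover_mid in tool frame
def cover_pose(c,hd):      # tcp pose to put cover_mid at c, upright
    R=Rtilt(-5,hd); return np.asarray(c)-R@off,R
E
python3 - <<'E'
from kin import *
print('off',off, (R30.T@a))
P,R=cover_pose([471.9,310.3,31],14); print(P,ik(P,R)); print((R@R30.T@a))
P2,_=cover_pose([471.9,310.3,101],14); print(ik(P2,R)[0])
togo(P2,R);togo(P,R)
print(ik([500,60,230],R30)[0],ik([460,180,230],Rtilt(30,0))[0],ik([470,250,220],Rtilt(10,14))[0])
E
```

```text
off [-5.2850308  -1.20925814  0.19828443] [-9.96248011e-01  8.71521716e-02 -1.81983759e-17]
[470.33215787 309.70473841  25.84047413] (array([0.56574922, 0.56488271, 1.84684309, 0.03791242, 0.81304451,
       0.29419875]), np.float64(1.6077746776921858e-13))
[7.96035913e-06 1.98474044e-06 1.00005280e+00]
[0.56574922 0.46158349 1.81747207 0.03396079 0.94562959 0.30038218]
shift [-109.6  288.9  -35.3] turn [-0.012  0.614  0.43 ] ang 43.0
shift [-109.6  288.9 -105.3] turn [-0.012  0.614  0.43 ] ang 43.0
[ 0.27371019 -0.0400107   2.23033109 -0.47256492  0.52569765  0.83479717] [ 0.55456808 -0.04937045  2.23904543 -0.52096558  0.55741071  0.94553765] [ 0.51880922  0.13637501  1.96211381 -0.06130974  0.87590392  0.30978111]
```

>>> step_arm([
  [-4,1,6,0,0,0,30],
  [-10,2,14,0,0,0,30],
  [-17,3.5,25,0,0,0,30],
  [-26,5.5,37,0,0,0,30],
  [-36,7.5,51,0,0,0,30],
  [-47,9.5,67,0,0,0,30],
  [-60,18,80,0,0,0,30],
  [-75,35,88,0,0,0,30],
])

```text
clock: 11.55
eef_pos: [504.2, 55.9, 220.4]
tcp_rot: [-1.571, 1.048, -0.202]
contact_force: [-0.7, 0.4, -1.7]
opening: 0.459
```

Run:
```python
from kin import *
s,Rc,p=state();print(p,s['contact_force'],s['clock'],s['opening']*85.4,s['qpos'])
P,R=cover_pose([471.9,310.3,101],14);togo(P,R)
grab('side','side7');crop('side7',230,350,120,260,4,'c7')
```

```text
[504.22329432  55.91434874 220.375581  ] [-0.65356793  0.4431883  -1.74974117] 11.55 39.240639893659825 [ 0.25748799 -0.01867432  2.2365854  -0.48339352  0.4961875  -0.7341593 ]
shift [ -33.9  253.8 -124.5] turn [-0.013  0.615  0.431] ang 43.0
```

View pics/c7.png

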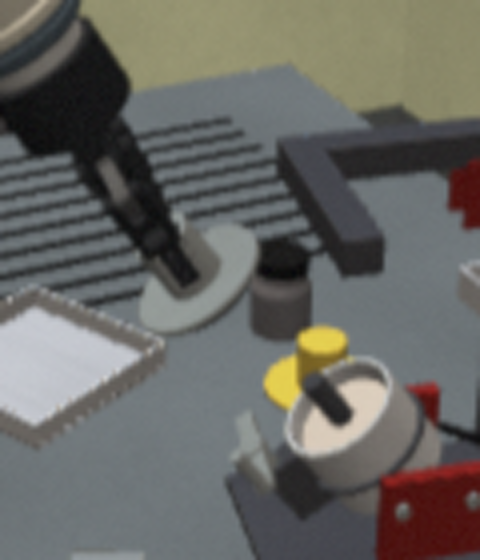

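>>> step_arm([
  [-10,25,0,0,0,0,30],
  [-20,60,0,0,0.05,0.04,30],
  [-30,100,0,0,0.12,0.08,30],
  [-34,140,-10,-0.005,0.22,0.15,30],
  [-34,180,-30,-0.007,0.34,0.24,30],
  [-34,215,-60,-0.01,0.46,0.32,30],
  [-34,242,-95,-0.012,0.56,0.39,30],
  [-34,254,-124,-0.013,0.615,0.431,30],
])

```text
clock: 12.6
eef_pos: [469.6, 312.7, 95.8]
tcp_rot: [1.542, 1.482, -2.923]
contact_force: [-0.5, -0.0, -1.5]
opening: 0.462
```

Run:
```python
from kin import *
s,Rc,p=state();print(p,s['contact_force'],s['clock'],s['opening']*85.4)
ps,ds=grab('side','side8');pt,dt=grab('top','top8')
P,R=cover_pose([471.9,310.3,101],14);togo(P,R);P,R=cover_pose([471.9,310.3,31],14);togo(P,R)
crop('side8',170,310,120,240,4,'c8')
# flange plane fit
for n,W in(('side',cloud('side',ds)),('top',cloud('top',dt))):
    m=(np.hypot(W[...,0]-472,W[...,1]-310)<50)&(abs(W[...,2]-90)<12)&(np.hypot(W[...,0]-472,W[...,1]-310)>24)
    X=W[m]; k=np.median(X,0);X=X[abs(X[:,2]-k[2])<8]; 
    N=np.linalg.svd(X-X.mean(0))[2][2]; print(n,len(X),X.mean(0),N, cv2.minEnclosingCircle(X[:,:2].astype(np.float32)))
```

```text
[469.62450315 312.68982666  95.84318776] [-0.51185638 -0.01075323 -1.51051817] 12.6 39.464653781500516
shift [ 2.1 -1.5  1.9] turn [ 0.001 -0.005 -0.001] ang 0.3
shift [  2.1  -1.5 -68.1] turn [ 0.001 -0.005 -0.001] ang 0.3
side 208 [464.6139891  298.72528322  87.4644808 ] [-0.00555783 -0.0249294   0.99967376] ((470.3861083984375, 310.048583984375), 46.334224700927734)
top 445 [448.90455292 299.61798765  84.97301893] [ 0.00259668  0.01152619 -0.9999302 ] ((463.656494140625, 307.3516540527344), 44.961849212646484)
```

View pics/c8.png

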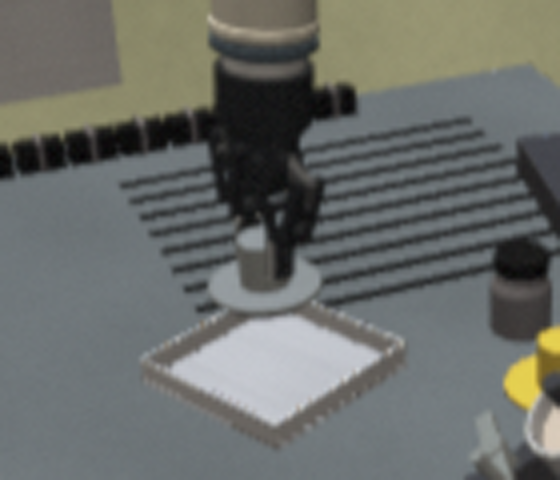

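>>> step_arm([
  [2,-1.5,-12,0,-0.005,0,30],
  [2,-1.5,-25,0,-0.005,0,30],
  [2,-1.5,-38,0,-0.005,0,30],
  [2,-1.5,-50,0,-0.005,0,30],
  [2,-1.5,-59,0,-0.005,0,30],
  [2,-1.5,-64,0,-0.005,0,30],
  [2,-1.5,-66,0,-0.005,0,30],
  [2,-1.5,-67,0,-0.005,0,30],
])

```text
clock: 13.7
eef_pos: [470.5, 309.8, 27.0]
tcp_rot: [1.581, 1.484, -2.887]
contact_force: [-0.4, -0.6, -2.8]
opening: 0.462
```

Run:
```python
from kin import *
s,Rc,p=state();print(p,s['contact_force'],s['wrist_torque'],s['clock'],s['opening']*85.4)
P,R=cover_pose([471.9,310.3,30],14);togo(P,R)
ps,ds=grab('side','side9');crop('side9',170,310,120,240,4,'c9')
W=cloud('side',ds);m=(np.hypot(W[...,0]-472,W[...,1]-310)<47)&(np.hypot(W[...,0]-472,W[...,1]-310)>24)&(abs(W[...,2]-20)<9);print(m.sum(),np.median(W[m],0))
```

```text
[470.47638935 309.83617991  27.0380469 ] [-0.38974717 -0.60792007 -2.76123907] [-0.08106733 -0.05295023  0.04494502] 13.7 39.495913365499284
shift [-0.1 -0.1 -2.2] turn [ 0.001  0.    -0.001] ang 0.1
204 [460.58548058 291.87753273  19.01467986]
```

View pics/c9.png

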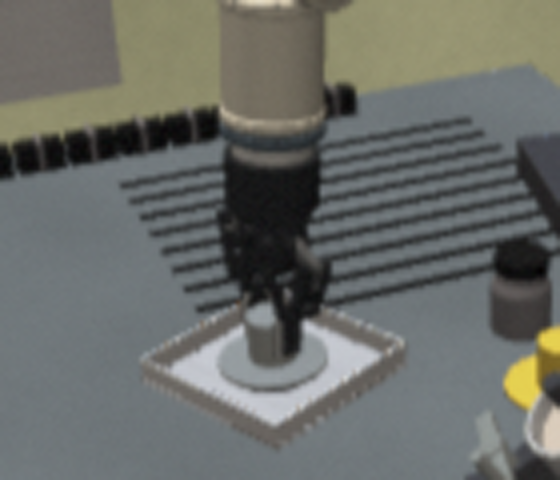

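>>> step_arm([
  [0,0,-0.5,0,0,0,30],
  [0,0,-1,0,0,0,30],
  [0,0,-1.3,0,0,0,30],
  [0,0,-1.6,0,0,0,30],
  [0,0,-1.9,0,0,0,30],
  [0,0,-2.2,0,0,0,30],
  [0,0,-2.2,0,0,0,30],
  [0,0,-2.2,0,0,0,30],
])

```text
clock: 14.75
eef_pos: [470.5, 309.9, 25.1]
tcp_rot: [1.581, 1.484, -2.887]
contact_force: [-1.1, -0.3, 5.0]
opening: 0.457
```

>>> step_arm([
  [0,0,0,0,0,0,42],
  [0,0,0,0,0,0,46],
  [0,0,0,0,0,0,55],
  [0,0,0,0,0,0,60],
  [0,0,0,0,0,0,60],
  [0.2,0,5,0,0,0,60],
  [0.7,0.2,15,0,0,0,60],
  [1.5,0.4,30,0,0,0,60],
])

```text
clock: 15.75
eef_pos: [472.0, 310.3, 55.9]
tcp_rot: [1.581, 1.484, -2.886]
contact_force: [-0.3, -0.5, -0.1]
opening: 0.702
```

>>> step_arm([
  [1,0,30,0,0,0,60],
  [2,0,70,0,0,0,60],
  [3,0,120,0,0,0,60],
  [0,-10,160,0,0,0,60],
  [-5,-30,180,0,-0.05,-0.03,60],
  [-10,-60,190,0.01,-0.15,-0.1,50],
  [-10,-100,190,0.01,-0.25,-0.18,40],
  [-5,-140,190,0.013,-0.36,-0.25,35],
])

```text
clock: 16.75
eef_pos: [467.0, 169.2, 247.5]
tcp_rot: [-1.676, 1.293, -0.116]
contact_force: [0.5, -1.5, 0.8]
opening: 0.411
```

Run:
```python
from kin import *
np.set_printoptions(precision=2,suppress=True)
s,Rc,p=state();print(p,s['contact_force'],s['clock'],s['opening']*85.4,s['qpos'])
ps,ds=grab('side','side10');pt,dt=grab('top','top10')
S=cloud('side',ds);T=cloud('top',dt)
for n,W in(('side',S),('top',T)):
    d=np.hypot(W[...,0]-472,W[...,1]-310)
    for lo,hi in ((51,62),(12,22)):
        m=(d<60)&(W[...,2]>lo)&(W[...,2]<hi); X=W[m];
        if len(X)>5: print(n,len(X),np.median(X[:,2]),cv2.minEnclosingCircle(X[:,:2].astype(np.float32)))
    # stem top of cartridge: expected MOUTH+30a
    C=MOUTH+30*a;q=(W-C)@a;rr=np.linalg.norm(W-C-q[...,None]*a,axis=2);m=(rr<14)&(q>-3)&(q<5)
    X=W[m]
    if len(X)>3: print(' stem top',len(X),np.median(q[m]),'exp',C,'got',X.mean(0),(X.mean(0)-C)@ex,(X.mean(0)-C)@ey)
    q2=(W-MOUTH)@a;rr=np.linalg.norm(W-MOUTH-q2[...,None]*a,axis=2);m=(rr<34)&(rr>14)&(abs(q2+12)<7);print(' shoulder',m.sum(),np.median(q2[m]))
for n in('side10','top10'):
    pass
crop('side10',170,350,130,280,4,'c10');crop('top10',235,335,110,230,5,'c10t')
```

```text
[466.98 169.19 247.52] [ 0.47 -1.54  0.76] 16.75 35.090571589532466 [ 0.45  0.01  2.05 -0.2   0.85 -1.  ]
side 77 56.916194851718615 ((469.8612365722656, 309.1972351074219), 21.154067993164062)
side 251 17.259583757163682 ((471.0979919433594, 306.8879699707031), 47.838233947753906)
 stem top 23 -0.4424645843110471 exp [577.99  21.07 136.59] got [577.75  19.88 136.03] -0.32275425769972055 -1.2155523224676366
 shoulder 154 -12.195713055738246
 stem top 47 0.22852598584664768 exp [577.99  21.07 136.59] got [578.16  21.55 137.05] 0.32228562265991834 0.5001404597290672
 shoulder 348 -11.742643033821413
```

View pics/c10.png

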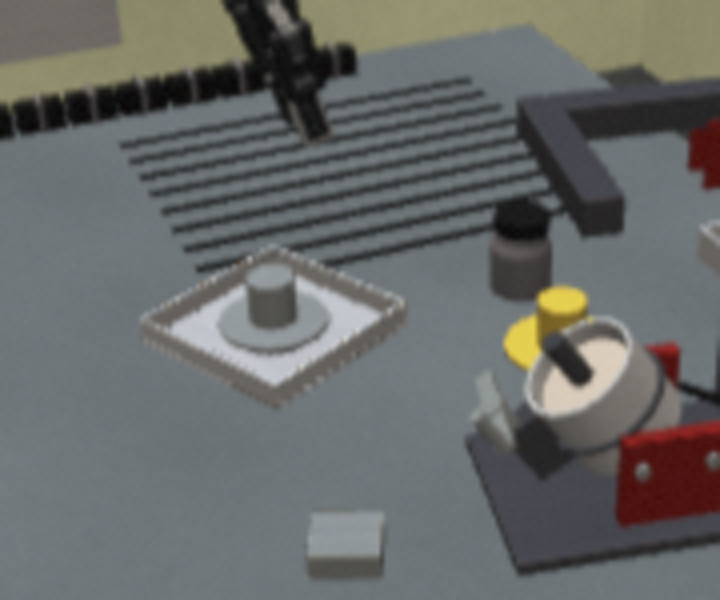

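View pics/c10t.png

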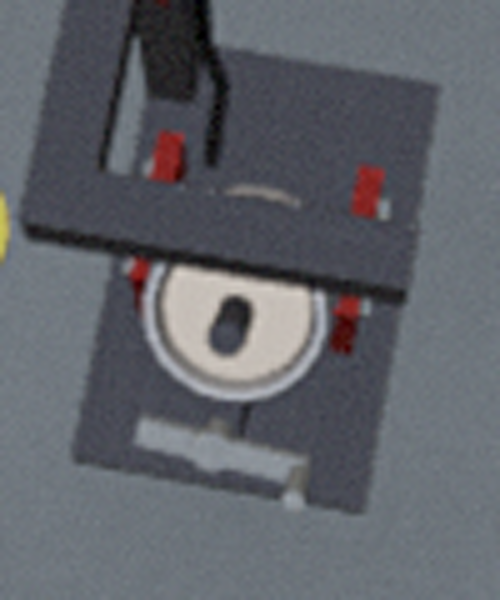

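Run:
```python
from kin import *
for w in (110,18): togo(MOUTH+a*w+18.7*R30[:,0]+[0,-.3,0],R30)
```

```text
shift [  77.5 -139.1  -60.4] turn [ 0.003 -0.253 -0.179] ang 17.8
shift [ 129.2 -149.7 -135.7] turn [ 0.003 -0.253 -0.179] ang 17.8
```

>>> step_arm([
  [0,-25,0,0,-0.085,-0.06,35],
  [3,-60,0,0,-0.17,-0.12,35],
  [12,-100,-10,0.003,-0.253,-0.179,35],
  [32,-125,-25,0.003,-0.253,-0.179,35],
  [57,-137,-45,0.003,-0.253,-0.179,35],
  [77,-139,-60,0.003,-0.253,-0.179,35],
  [89,-141.5,-77,0.003,-0.253,-0.179,35],
  [95,-142.7,-86,0.003,-0.253,-0.179,35],
])

```text
clock: 17.85
eef_pos: [560.7, 24.4, 160.2]
tcp_rot: [-1.572, 1.047, -0.202]
contact_force: [-0.5, -0.2, -0.2]
opening: 0.412
```

Run:
```python
from kin import *
for w in (18,): togo(MOUTH+a*w+18.7*R30[:,0]+[0,-.3,0],R30)
s=r.sense();print(s['qpos'],s['contact_force'],s['opening']*85.4)
grab('side','side11');crop('side11',230,350,130,280,4,'c11')
```

```text
shift [ 33.2  -6.9 -49.6] turn [ 0.001 -0.     0.   ] ang 0.0
[ 0.14490387  0.17114044  2.20466401 -0.57726459  0.31700062 -0.71477314] [-0.49513878 -0.15759199 -0.22659811] 35.18302634859945
```

View pics/c11.png

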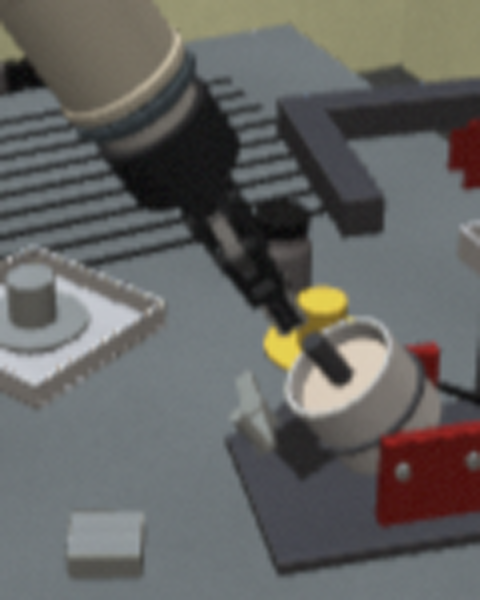

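>>> step_arm([
  [8,-1.7,-12,0,0,0,35],
  [16,-3.4,-24,0,0,0,35],
  [24,-5,-36,0,0,0,35],
  [30,-6.3,-45,0,0,0,35],
  [33,-6.9,-49.5,0,0,0,35],
  [33,-6.9,-49.5,0,0,0,35],
  [33,-6.9,-49.5,0,0,0,24],
  [33,-6.9,-49.5,0,0,0,18],
], force=50)

```text
clock: 18.9
eef_pos: [593.7, 17.7, 110.4]
tcp_rot: [-1.572, 1.047, -0.201]
contact_force: [0.5, 1.1, 0.1]
opening: 0.21
```

>>> step_arm([
  [0,0,0,0,0,0,10],
  [0,0,0,0,0,0,10],
  [0,0,0,0,0,0,10],
  [0,0,0,0,0,0,10],
  [0,0,0,0,0,0,10],
  [-0.6,0.1,0.8,0,0,0,10],
  [-1.7,0.3,2.5,0,0,0,10],
  [-3.4,0.7,4.9,0,0,0,10],
])

```text
clock: 19.9
eef_pos: [590.2, 18.4, 115.3]
tcp_rot: [-1.572, 1.047, -0.202]
contact_force: [1.6, -0.7, -1.7]
opening: 0.196
```

Run:
```python
from kin import *
s,Rc,p=state();print(p,s['contact_force'],s['wrist_torque'],s['clock'],s['opening']*85.4,s['qpos'])
print((p-18.7*Rc.as_matrix()[:,0]-MOUTH)@np.c_[ex,ey,a])
```

```text
[590.20014812  18.3700068  115.34675707] [ 1.60132109 -0.6527153  -1.72885496] [ 0.03577086  0.19064717 -0.03514402] 19.9 16.70290845504246 [ 0.12058813  0.29748685  2.17887605 -0.77577407  0.22808153 -0.52798323]
[-0.31671795 -0.20376043 24.0581798 ]
```

>>> step_arm([
  [-3,0.6,4,0,0,0,10],
  [-7,1.4,10,0,0,0,10],
  [-12,2.4,17.5,0,0,0,10],
  [-18,3.7,26,0,0,0,10],
  [-25,5.1,36,0,0,0,10],
  [-32,6.5,46.5,0,0,0,10],
  [-39,8,57,0,0,0,10],
  [-46,9.4,67,0,0,0,10],
])

```text
clock: 20.9
eef_pos: [543.5, 27.9, 183.0]
tcp_rot: [-1.572, 1.047, -0.202]
contact_force: [0.8, 0.6, -1.5]
opening: 0.195
```

>>> step_arm([
  [-6,1.2,9,0,0,0,10],
  [-12,2.4,17.5,0,0,0,10],
  [-20,4,29,0,0,0,10],
  [-30,6,43,0,0,0,10],
  [-42,8,58,0,0,0,10],
  [-54,5,72,0,0,0,10],
  [-65,-10,82,0,0,0,10],
  [-75,-30,85,0,0,0,10],
])

```text
clock: 21.9
eef_pos: [468.1, -1.9, 269.1]
tcp_rot: [-1.571, 1.046, -0.199]
contact_force: [1.0, -0.2, -1.9]
opening: 0.193
```

```bash
cat >> kin.py <<'E'
_p2=MOUTH+18*a+18.7*R30[:,0]+[-.1,-.4,0]
off2=R30.T@(MOUTH-17*a-_p2)
def cart_pose(c,hd):
    R=Rtilt(-5,hd); return np.asarray(c)-R@off2,R
E
python3 - <<'E'
from kin import *
s,Rc,p=state();print(p,s['contact_force'],s['wrist_torque'],s['clock'],s['opening']*85.4,s['qpos'])
grab('side','side12');crop('side12',200,360,130,280,4,'c12')
for hd in (-40,-30,-11.5):
    P,R=cart_pose([444.5,-296.3,130],hd); print(hd,P,ik(P,R)[0]);togo(P,R)
E
```

```text
[468.11117834  -1.92828175 269.14865618] [ 0.96653686 -0.17688174 -1.94714696] [0.07117628 0.34672821 0.07715759] 21.9 16.44791353869912 [ 0.10146196 -0.18679033  2.25299798 -0.27092045  0.58746892 -1.08161529]
-40 [ 442.97549368 -295.55849329  146.38347217] [-0.59413611  0.35445135  1.84888159  0.01058506  1.02508193  0.09810858]
shift [ -23.7 -292.1 -122.3] turn [ 0.269  0.555 -0.484] ang 44.9
-30 [ 442.86989307 -295.83448619  146.38347217] [-0.5854917   0.35469523  1.84850542 -0.00630536  1.02550103 -0.05838757]
shift [ -23.8 -292.4 -122.3] turn [ 0.218  0.573 -0.315] ang 39.5
-11.5 [ 442.80642134 -296.37578276  146.38347217] [-0.56983622  0.35219065  1.8523652  -0.03693995  1.01875698 -0.34846364]
shift [ -23.9 -292.9 -122.3] turn [ 0.123  0.598 -0.002] ang 35.0
```

View pics/c12.png

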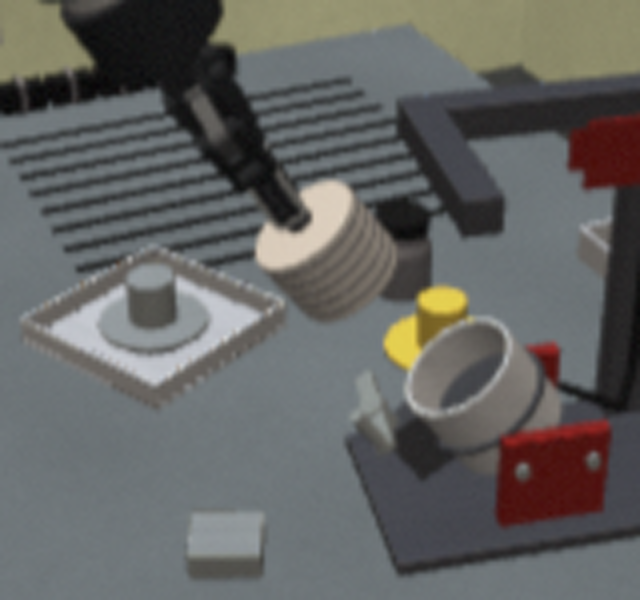

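>>> step_arm([
  [-5,-20,0,0,0.03,0,10],
  [-12,-55,0,0.02,0.08,-0.03,10],
  [-20,-100,0,0.05,0.15,-0.08,10],
  [-24,-145,-5,0.08,0.24,-0.13,10],
  [-24,-190,-20,0.12,0.34,-0.19,10],
  [-24,-230,-40,0.16,0.43,-0.24,10],
  [-24,-260,-60,0.195,0.51,-0.28,10],
  [-24,-280,-80,0.218,0.573,-0.315,10],
])

```text
clock: 22.95
eef_pos: [443.1, -284.9, 188.3]
tcp_rot: [1.578, 1.482, 2.622]
contact_force: [0.3, 0.6, -1.1]
opening: 0.195
```

>>> step_arm([
  [0,-7,-10,0,0,0,10],
  [0,-12,-20,0,0,0,10],
  [0,-12,-30,0,0,0,10],
  [0,-12,-40,0,0,0,10],
  [0,-12,-42,0,0,0,10],
  [0,-12,-42,0,0,0,10],
  [0,-12,-42,0,0,0,10],
  [0,-12,-42,0,0,0,10],
])

```text
clock: 23.95
eef_pos: [443.3, -297.0, 146.5]
tcp_rot: [1.578, 1.482, 2.623]
contact_force: [0.4, 0.1, -1.9]
opening: 0.192
```

Run:
```python
from kin import *
s,Rc,p=state();print(p,s['contact_force'],s['wrist_torque'],s['clock'],s['opening']*85.4)
P,R=cart_pose([444.5,-296.3,130],-30);togo(P,R); P,R=cart_pose([444.5,-296.3,52],-30);togo(P,R)
ps,ds=grab('side','side13');pt,dt=grab('top','top13')
crop('side13',230,400,210,400,3,'c13');crop('top13',340,480,180,300,4,'c13t')
W=cloud('side',ds);m=(np.hypot(W[...,0]-444,W[...,1]+296)<50)&(W[...,2]>86)&(W[...,2]<134)
# body silhouette in side image: left/right edges -> axis
# side-plane points: fit cylinder r=35
X=W[m];d=np.hypot(X[:,0]-444.5,X[:,1]+296.3)
X=X[d>28]
f=lambda v:np.linalg.norm(np.cross(X-[v[0],v[1],110],np.array([v[2],v[3],1])/np.linalg.norm([v[2],v[3],1])),axis=1)-34.5
from scipy.optimize import least_squares
o=least_squares(f,[444,-296,0,0],loss='soft_l1');print('cyl axis',len(X),o.x,np.std(o.fun))
for n,Wc in(('side',W),('top',cloud('top',dt))):
    m=(np.hypot(Wc[...,0]-444.5,Wc[...,1]+296.3)<38)&(abs(Wc[...,2]-134)<10);Y=Wc[m]
    if len(Y)>20:
        N=np.linalg.svd(Y-np.median(Y,0))[2][2];print(n,'shoulder z',np.median(Y[:,2]),len(Y),N*np.sign(N[2]))
```

```text
[ 443.25595282 -297.00366897  146.54855333] [ 0.39838264  0.10404518 -1.89475634] [-0.0473661  -0.02021689  0.02016609] 23.95 16.38388836624644
shift [-0.4  1.2 -0.2] turn [ 0.    -0.001  0.003] ang 0.2
shift [ -0.4   1.2 -78.2] turn [ 0.    -0.001  0.003] ang 0.2
cyl axis 670 [ 4.44163480e+02 -2.97198358e+02  3.32986358e-03  6.14088304e-03] 1.238400079983268
side shoulder z 134.4682162959495 734 [-0.02707323 -0.05276337  0.99823998]
top shoulder z 135.11598325991508 442 [0.00230308 0.0155172  0.99987695]
```

View pics/c13.png

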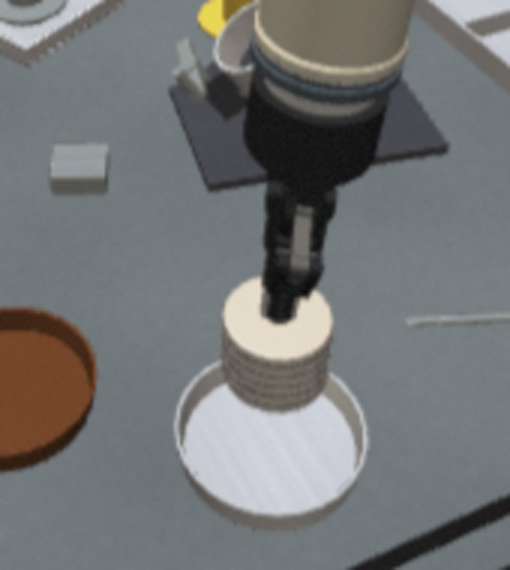

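View pics/c13t.png

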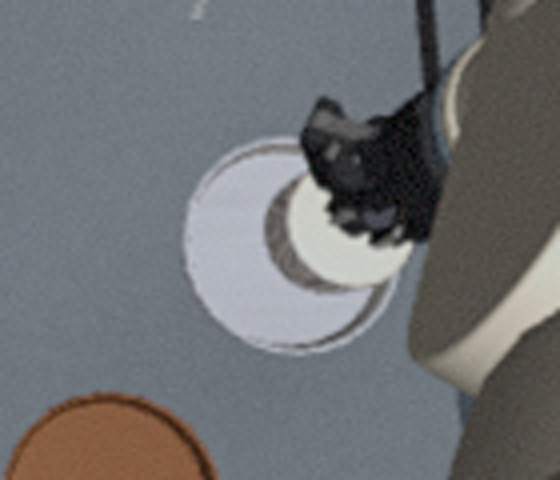

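>>> step_arm([
  [0,1,-12,0,0,0,10],
  [0,1,-25,0,0,0,10],
  [0,1,-38,0,0,0,10],
  [0,1,-50,0,0,0,10],
  [0,1,-61,0,0,0,10],
  [0,1,-69,0,0,0,10],
  [0,1,-73,0,0,0,10],
  [0,1,-75,0,0,0,10],
])

```text
clock: 25.05
eef_pos: [443.2, -296.0, 71.3]
tcp_rot: [1.578, 1.482, 2.623]
contact_force: [-0.2, 0.2, -1.8]
opening: 0.191
```

>>> step_arm([
  [0,0,-0.5,0,0,0,10],
  [0,0,-1,0,0,0,10],
  [0,0,-1.5,0,0,0,10],
  [0,0,-2,0,0,0,10],
  [0,0,-2.4,0,0,0,10],
  [0,0,-2.8,0,0,0,10],
  [0,0,-2.8,0,0,0,10],
  [0,0,-2.8,0,0,0,10],
])

```text
clock: 26.05
eef_pos: [443.3, -296.0, 68.5]
tcp_rot: [1.578, 1.482, 2.622]
contact_force: [0.5, -0.3, -1.8]
opening: 0.194
```

>>> step_arm([
  [0,0,-0.3,0,0,0,10],
  [0,0,-0.6,0,0,0,10],
  [0,0,-0.8,0,0,0,10],
  [0,0,-1,0,0,0,10],
  [0,0,-1.2,0,0,0,10],
  [0,0,-1.4,0,0,0,10],
  [0,0,-1.4,0,0,0,10],
  [0,0,-1.4,0,0,0,10],
])

```text
clock: 27.05
eef_pos: [443.3, -296.0, 67.7]
tcp_rot: [1.578, 1.482, 2.622]
contact_force: [-1.9, 2.1, 7.8]
opening: 0.194
```

Contact. Release, then retract.

>>> step_arm([
  [0,0,0,0,0,0,20],
  [0,0,0,0,0,0,24],
  [0,0,0,0,0,0,30],
  [0,0,0,0,0,0,36],
  [0,0,0,0,0,0,40],
  [0,0,0,0,0,0,40],
  [0,0,5,0,0,0,40],
  [1,0,14,0,0,0,40],
])

```text
clock: 28.05
eef_pos: [444.2, -295.9, 82.0]
tcp_rot: [1.577, 1.482, 2.622]
contact_force: [0.6, 0.1, 1.1]
opening: 0.471
```

>>> step_arm([
  [0,0,12,0,0,0,40],
  [0,0,30,0,0,0,40],
  [0,0,55,0,0,0,40],
  [0,0,85,0,0,0,40],
  [0,0,120,0,0,0,40],
  [-10,10,150,0,0,0,40],
  [-25,40,165,0,0,0,40],
  [-40,80,170,0,0,0,40],
])

```text
clock: 29.05
eef_pos: [404.3, -215.8, 254.3]
tcp_rot: [1.576, 1.485, 2.62]
contact_force: [0.1, 0.4, -1.1]
opening: 0.466
```

>>> step_arm([
  [-10,30,0,0,0,0,40],
  [-20,60,0,0,0,0,40],
  [-30,90,0,0,0,0,40],
  [-30,100,0,0,0,0,40],
  [-30,100,0,0,0,0,40],
  [-30,100,0,0,0,0,40],
  [-30,100,0,0,0,0,40],
  [-30,100,0,0,0,0,40],
])

```text
clock: 30.05
eef_pos: [374.3, -116.2, 254.2]
tcp_rot: [1.578, 1.485, 2.62]
contact_force: [-0.8, -0.8, -1.5]
opening: 0.467
```

Run:
```python
from kin import *
np.set_printoptions(precision=2,suppress=True)
s,Rc,p=state();print(p,s['contact_force'],s['clock'])
ps,ds=grab('side','side14');pt,dt=grab('top','top14')
for n,W in(('side',cloud('side',ds)),('top',cloud('top',dt))):
    for nm,c,lo,hi in(('stemtop',(444.5,-296),92,104),('shoulder',(444.5,-296),50,62),('crown',(472,310),51,62)):
        m=(np.hypot(W[...,0]-c[0],W[...,1]-c[1])<55)&(W[...,2]>lo)&(W[...,2]<hi);X=W[m]
        if len(X)>5: print(n,nm,len(X),np.median(X[:,2]),cv2.minEnclosingCircle(X[:,:2].astype(np.float32)))
    X=W-PIV;u=-X@ex;v=-X@ey;w=X@a;m=(np.hypot(u-2,v-42)<20)&(w>24)&(w<56);print('pin',m.sum(),np.median(u[m]),np.median(v[m]))
```

```text
[ 374.34 -116.23  254.17] [-0.81 -0.77 -1.53] 30.05
side stemtop 64 97.22556599129592 ((444.0007629394531, -296.8771057128906), 9.240774154663086)
side shoulder 699 55.808598850049066 ((443.6936340332031, -296.5711669921875), 35.41935348510742)
side crown 57 56.42256555196434 ((469.2711486816406, 309.1146240234375), 21.160219192504883)
pin 34 1.2735868920908064 45.11889585700013
top crown 225 57.72098289463952 ((471.25567626953125, 310.5887451171875), 19.96100425720215)
pin 33 -1.2385833760921445 41.28627403863973
```

View pics/side14.png

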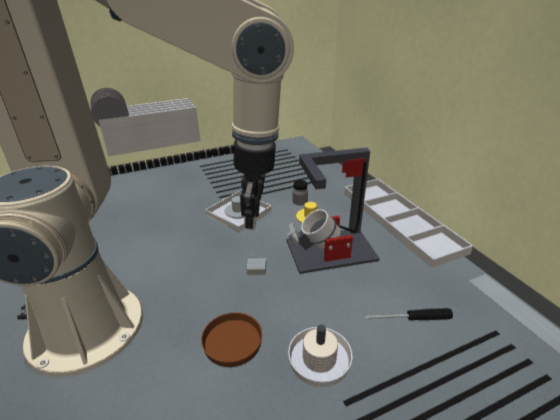

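View pics/top14.png

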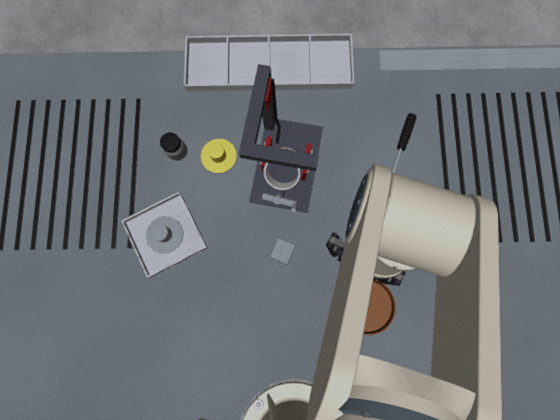

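```bash
python3 -c "
from rig import order
print(order.sign_off())"
```

```text
the job is handed in; nothing more can be done
None
```

The filter is apart in the required order and the job is handed in at about 30 s of the 66 s allowed. No verdict was reported.

1. **Clamp:** I swung it by its pin to about 1.55 rad while the cover was still on the bowl. At the last look the pin was still there.
2. **Cover:** I lifted it off along the bowl's axis and set it down right way up in the square tray. Its crown top measured 56.4 and 57.7 mm in the two views, against 57 expected. It lies within about 3 mm of the tray's centre.
3. **Cartridge:** I drew it out only after the cover was in the tray, and lowered it into the white dish until it touched. It stands about 1 mm from the dish's centre. Its stem top measured 97.2 mm against 98 expected, and the shoulder 55.8 against 56.

Both parts were let go, and the arm was clear and touching nothing at hand-in. In the last pictures the block, jar and screwdriver look to be where they started.

- **One view only:** the arm hid the cartridge from the top camera in the last picture, so its final check comes from the side view. Before lowering, that view put its axis within 0.5° of vertical.
- **Changed approach:** leaning along the bowl's full 35° brought joint 4 to -1.296 rad, just short of its -1.3 limit, on the first approach. I therefore worked at 15° on the clamp and 30° on the cover and cartridge, with no contact with the cross-bar.

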